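# Re-pin the tilting tile stand at its steepest angle

## Robot

A 6-joint arm with a two-finger parallel gripper is mounted at the origin on the work surface. World frame = base frame: x ahead of the robot, y to its left, z up, the work surface at z = 0. Lengths are in mm, angles in rad, forces in N, time in s.
With the tool pointing down it reaches from about 300 to 775 mm from the base axis. Payload 14.6 kg.
Tool frame: the origin (TCP) lies between the finger pads; the fingertips stand manip.finger_overhang ahead of it and the grasp point (between the pads) lies 2 mm behind it (manip.finger_overhang is the distance from the TCP to the fingertips, in mm); z points along the fingers, y is the direction in which the jaws open and shut (so a half turn about z gives the same grasp; the last joint's range is limited). The gripper opens to 94 mm and grips with 3 to 60 N. Pads are 16 mm wide; open, the fingers measure 119 mm over their backs; the gripper's body (75 mm by 177 mm) begins 78 mm behind the grasp point.
Start: joints at [1.045, 0.3, 1.521, -0, 1.321, -0.067], TCP at [243.576, 493.113, 222.446] pointing down, gripper open.
Joint ranges: [-3.03, 3.03], [-0.79, 2.21], [0.23, 2.52], [-1.04, 4.18], [0, 3.07], [-2.55, 2.55]. Speed limits (rad/s): [2.22, 2.22, 2.57, 3.14, 3.14, 3.14].

## Interface

Orientations are given as [roll, pitch, yaw] about the fixed x, y, z axes, in that order (R = Rz(yaw) Ry(pitch) Rx(roll)).
In Python, from cell import manip gives the robot as it stands.
- The arm moves only by the tool drive_tool, never from a script. Its argument "steps" is a list of rows, each an object with "delta_pos": the shift along the world's x, y, z in mm, a list of three; "yaw": the turn about the world's z in rad; "hand": the finger opening in mm, from 0 to 94. A call has 1 to 5 rows; each row shifts and turns the commanded pose from where the row before left it; what a row does not reach is not made up. A row lasts 1/12 s, in which the tool goes at most 41.7 mm and 7.16 degrees, less where a joint would pass 70% of its speed; a pose out of reach is approached as far as the arm can. A call is refused whole if a number of a shift passes 41.7 or a number of a turn 0.125, either way. A call with a gripper value outside its range is refused whole. The fingers move at their own pace and stop on an object; "squeeze" is the grip in N (left out, the last holds). Time passes only in rows, so rows that do not move let the fingers close. It gives the time, the measured TCP pose, the force and the opening at its end, in the units of the state.
- manip.read_state(): the state, without advancing time (a new reading comes with each control period).
- manip.camera(name): name is "scene" or "top" or "wrist"; returns a dict with "frame" (384x512x3 uint8, red, green, blue), "range_z" (384x512 float32, mm along the optical axis (not along the pixel's ray), 0 where there is no reading), "intrinsics" (3x3 intrinsics, pixels), "position" and "attitude" of the camera in the world. Camera axes: x right, y down, z forward; pixel columns grow to the right and rows downward; lengths in mm; the calibration is good to about 2 mm. A picture is of the moment at which its call begins.
- manip.sign_off(): hands the job in, once; it reports no verdict.
The state is a dict: "clock": time; "joints": joint angles; "qd": joint speeds; "effort": joint torques, N m; "eef_pos": TCP position; "eef_rot": TCP orientation; "wrist_force": force on the tool from outside, world axes, zero at the start; "moment": the same for the moment, N m; "finger_gap": finger opening in mm.
Only numpy, scipy, OpenCV 4.12 (cv2) and the standard library are available. Lean on these libraries where they do the work, as an engineer would, in place of code of your own. Each camera call takes 0.05 s, during which the arm holds its last target.

## Task

Pull the locking pin out of the tilting tile stand and stand it in its wooden rest. Fold the crank handle right out, swing the board from level to its steepest notch (50 degrees, facing the robot) and drop the pin fully home through the guide so that the board is locked there, leaving the handle folded out. The tile on the board is freshly glazed: do not touch it, and do not disturb the pottery around.

Things in the scene. Friction and masses are not known exactly. Their poses are not given: they have to be found in the camera images.
- stand: Grey steel tilting stand, fixed. Origin: centre of the underside of its base plate (150 mm along x, 230 mm along y, 14 mm thick); z up, y along the tilt axis, -x roughly towards the robot. Uprights (50 mm along x, 16 mm thick, 151 mm high) at y -95 and +95 mm carry the board. The crank is outside the -y upright; index plate and pin guide are outside the +y one, whose post reaches 229 mm.
- tilt_axis (a point): Point on the board's horizontal tilt axis, midway between the uprights, 125 mm above the table; the axis runs along the stand's y. Board 150 x 150 mm with a 126 mm square tile lying in it, tile surface 12 mm above the axis when level.
- guide_hole (a point): Centre of the top mouth of the pin guide: a steel block 40 (x) x 48 (y) x 16 mm with a vertical 14 mm hole, 2 mm chamfer, top face 229 mm above the table, at x 0, y +127 mm of the stand. Over a notch of the index plate below, the pin drops until its flange lies on the guide; elsewhere it stops about 21 mm higher. Axes as stand.
- tilt_board (a joint): Tilt of the board in rad: 0 level (where it starts, pinned), growing as the robot's side (-x of the stand) goes down and the far side up; 0.436 = 25 degree notch, 0.873 = 50 degree notch; turns freely from -0.3 to 1.25. Nearly balanced, stays where it is left (about 0.4 N m of friction, i.e. 5 N at the crank handle).
- handle_pivot (a point): Pivot of the folding handle at the end of the crank arm: 85 mm from the tilt axis, at y -141 mm of the stand. The arm (22 mm wide, 10 mm thick, at y -120 to -130 mm) stands upward; at tilt 0 it leans 25 degrees from vertical towards the stand's +x, at tilt 0.873 it leans 25 degrees towards -x.
- handle_grip (a point): Middle of the black grip of the crank handle, 58 mm from the pivot; its z axis points along the handle from pivot to free end, its x axis along the handle's fold hinge. The grip is a freely spinning sleeve 18 mm in diameter, from 20 to 90 mm from the pivot; the free end is at 90 mm.
- crank_handle (a joint): Fold angle of the crank handle in rad: 0 folded, in line with the crank arm and pointing up; 1.571 fully out against its stop, horizontal, pointing along the stand's -y. A light hinge (about 1 N at the free end) that stays where it is left.
- pin: Loose steel locking pin, 76 mm tall, about 0.1 kg. Origin: centre of its lower tip, z up along the pin. Shank 12 mm diameter with a 10 mm long conical tip (6 mm wide at its end); flange 28 mm diameter from 40 to 46 mm above the tip; round knob 26 mm diameter from 52 to 76 mm, to be gripped. It starts standing home in the guide; home, its tip is 40 mm below the guide's top face and the flange lies on it.
- rest: Wooden pin rest, a fixed block 75 x 60 x 55 mm (its x, y, z). Origin: centre of its underside.
- rest_hole0 (a point): Centre of the top mouth of the 21 mm hole right through the rest, 55 mm above the table. The pin stands in it upright with its flange on the block.
- mug: Loose terracotta mug, 76 mm diameter and 90 mm high, a bystander. Origin: centre of its underside.
- bowl: Loose clay-coloured bowl, 110 mm diameter and 50 mm high, a bystander. Origin: centre of its underside.
- tile_spare: Loose bisque tile 100 x 100 x 12 mm lying on the table, a bystander. Origin: centre of its underside.
- tile: The freshly glazed tile in the board, 126 x 126 x 10 mm with a raised rosette, tilts with the board; not to be touched. Origin: centre of its underside, 2 mm above the tilt axis when level.
- notch_50 (a point): Middle of the mouth of the 50 degree notch in the rim of the aluminium index plate (radius 85 mm, 14 mm thick), which turns with the board 3 mm below the guide. The rim has three radial notches 15 mm wide, 25 mm deep: at tilt 0 the one for 0 degrees is under the guide, those for 25 and 50 degrees follow towards the stand's +x. At tilt 0.873 this one is right under the guide hole.
There are look-alikes about, which are no part of the job. There is more than one size of the rest; the one meant has the size given above.

How it is judged:
By the outcome, as a careful person would: the job done as asked, in the order asked, and still so for the second after the job is handed in, with the robot touching nothing.
It also fails if it takes over 72 s, if anything falls off the work surface, if the arm or the gripper's body presses on something with over 40 N, if the wrist force passes 120 N, or if a joint passes its speed limit or range.

## Working session

There is one attempt and no reset: what is moved stays moved. The work goes in short steps, Python scripts to look and compute and a tool call to move; the robot and the scene stay as the last step left them, time stands still between calls to the robot, and variables do not carry over. Pictures are saved under pics/ and viewed, and the job is handed in when it is done.

Besides the shell and the picture viewer there is one more tool, called after "Call:" in YAML: its name, and indented under it one key for each argument. drive_tool: Moves the arm, as the interface text tells. Its arguments: {"type":"object","properties":{"steps":{"type":"array"},"squeeze":{"type":"number"}},"required":["steps"]}

```bash
ls; mkdir -p pics; python3 - <<'E'
from cell import manip
import cv2,numpy as np
s=manip.read_state(); print(s); print(manip.finger_overhang)
for n in ["scene","top","wrist"]:
    c=manip.camera(n); cv2.imwrite(f"pics/{n}0.png",c["frame"][:,:,::-1]); np.savez(f"pics/{n}0.npz",**c)
    print(n,c["intrinsics"],c["position"],c["attitude"])
E
```

```text
pics
{'clock': 0.0, 'joints': array([ 1.04539881e+00,  3.00478200e-01,  1.52159618e+00, -7.66345985e-06,
        1.32070726e+00, -6.65995020e-02]), 'qd': array([-4.10041203e-04,  2.07810992e-03,  5.93765281e-04,  9.29145810e-04,
        9.83293949e-05, -3.28965054e-04]), 'effort': array([-1.31389224e-04, -5.31805015e+01, -3.52739990e+01,  7.08533311e-02,
        2.43817322e-02, -7.88016428e-05]), 'eef_pos': array([243.45653616, 492.901881  , 221.87603955]), 'eef_rot': array([-3.14040580e+00, -7.17214014e-05,  2.68279650e+00]), 'wrist_force': array([-0.09065629, -0.10626369,  0.66202212]), 'moment': array([ 0.00291371, -0.09737823,  0.02035588]), 'finger_gap': 94.05070009315045}
17.0
scene [[429.44776043   0.         254.13974041]
 [  0.         429.44776043 189.32732177]
 [  0.           0.           1.        ]] [1137.78461752  590.47836907 1064.75473419] [-2.41044334 -0.01459931  2.41424711]
top [[378.75487695   0.         254.07453482]
 [  0.         378.75487695 192.89647012]
 [  0.           0.           1.        ]] [ 295.47246603  -21.01494632 1438.03916157] [-2.91298815e+00  2.75820465e-03 -1.54267471e+00]
wrist [[315.27809644   0.         254.32433755]
 [  0.         315.27809644 193.23654232]
 [  0.           0.           1.        ]] [183.23104559 523.41531318 383.01826412] [2.90248571e+00 1.68731202e-03 1.11182465e+00]
```

View pics/scene0.png

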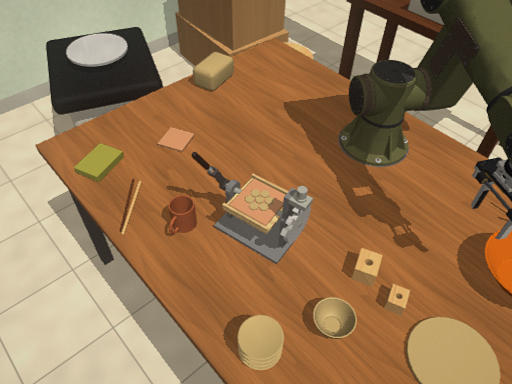

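View pics/top0.png

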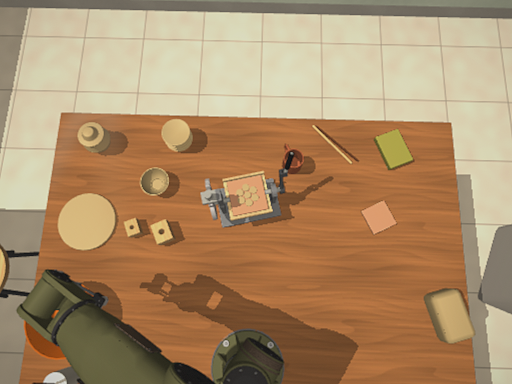

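View pics/wrist0.png

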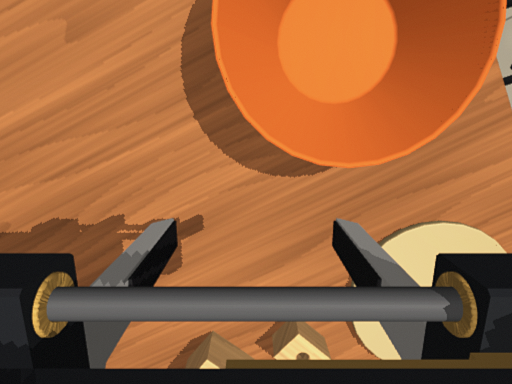

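```bash
cat > h.py <<'E'
import numpy as np,cv2
from scipy.spatial.transform import Rotation as Ro
def load(n):
    return dict(np.load(f"pics/{n}.npz"))
def RR(c): return Ro.from_euler('xyz',c["attitude"]).as_matrix()
def cloud(c):
    z=c["range_z"]; K=c["intrinsics"]; h,w=z.shape
    v,u=np.mgrid[:h,:w]
    P=np.stack([(u-K[0,2])/K[0,0]*z,(v-K[1,2])/K[1,1]*z,z],-1)
    W=P@RR(c).T+c["position"]; W[z==0]=np.nan
    return W
def ray(c,u,v,zp):
    K=c["intrinsics"]; d=RR(c)@np.array([(u-K[0,2])/K[0,0],(v-K[1,2])/K[1,1],1]); p=c["position"]
    return p+d*(zp-p[2])/d[2]
def proj(c,X):
    p=RR(c).T@(np.asarray(X,float)-c["position"]); q=c["intrinsics"]@p; return q[:2]/q[2]
def snap(n,name):
    from cell import manip
    c=manip.camera(n); cv2.imwrite(f"pics/{name}.png",c["frame"][:,:,::-1]); np.savez(f"pics/{name}.npz",**c); return c
def crop(c,name,u0,v0,u1,v1,s):
    im=cv2.resize(c["frame"][v0:v1,u0:u1,::-1],None,fx=s,fy=s,interpolation=cv2.INTER_CUBIC); cv2.imwrite(f"pics/{name}.png",im)
E
python3 - <<'E'
from h import *
t=load("top0"); s=load("scene0")
crop(t,"tc",190,140,310,235,6.5); crop(s,"sc",170,140,330,270,5); crop(t,"tr",110,160,190,250,6)
for c in (t,s):
    W=cloud(c); 
    print(np.nanmedian(W[...,2]))
W=cloud(t)
np.set_printoptions(precision=1,suppress=True,linewidth=200)
for (a,b) in [((110,205),(185,250))]:
    w=W[a[1]:b[1],a[0]:b[0]].reshape(-1,3)
    for lo,hi in((20,40),(35,47),(50,60),):
        q=w[(w[:,2]>lo)&(w[:,2]<hi)]; print(lo,len(q),q.min(0) if len(q) else 0,q.max(0) if len(q) else 0)
print(W[232,160],W[225,130])
w=W[140:240,190:310].reshape(-1,3)
for lo in range(0,300,20):
    q=w[(w[:,2]>lo)&(w[:,2]<lo+20)]
    if len(q): print(lo,len(q),q.min(0),q.max(0))
E
```

```text
-2.9838339153812967
-1.61888482134259
20 129 [419.1 286.2  20.5] [520.2 528.1  40. ]
35 208 [421.6 285.2  35.1] [512.6 472.9  46.9]
50 288 [420.2 286.3  50. ] [509.9 367.8  59.7]
[462.2 335.8  41.2] [484.7 448.4  44.6]
0 4827 [ 443.3 -222.5    0. ] [853.5 254.6  20. ]
20 88 [ 513.8 -187.1   20. ] [833.7 251.8  39.4]
40 61 [ 544.5 -187.2   40.6] [824.8 248.6  59.7]
60 92 [ 536.9 -187.1   60. ] [811.6 130.4  79.9]
80 96 [ 526.8 -187.8   80. ] [786.6 127.9  98.5]
100 29 [ 502.2 -101.7  100.7] [626.5 144.3 118.8]
120 1559 [ 503.1 -115.   120.8] [679.2 145.3 140. ]
140 486 [ 501.8 -114.   140. ] [678.3 146.6 160. ]
160 74 [ 510.6 -108.8  160.2] [641.6 162.4 179.7]
180 65 [ 524.5 -109.3  180.5] [659.1 155.7 199.7]
200 94 [ 535.6 -118.8  200. ] [671.1 157.1 219.7]
220 207 [ 538.  -126.6  220.3] [679.1 164.3 239.9]
240 39 [ 548.6 -130.9  240.4] [687.2 146.2 260. ]
260 84 [ 550.6 -135.2  260. ] [707.2 149.4 280. ]
280 14 [ 688.9 -134.9  280.2] [ 706.2 -118.8  287.3]
```

View pics/tc.png

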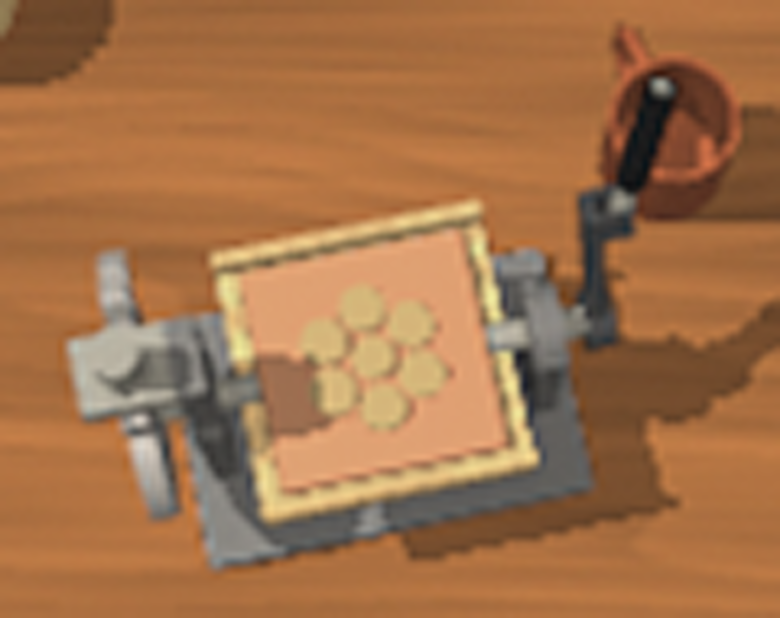

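View pics/sc.png

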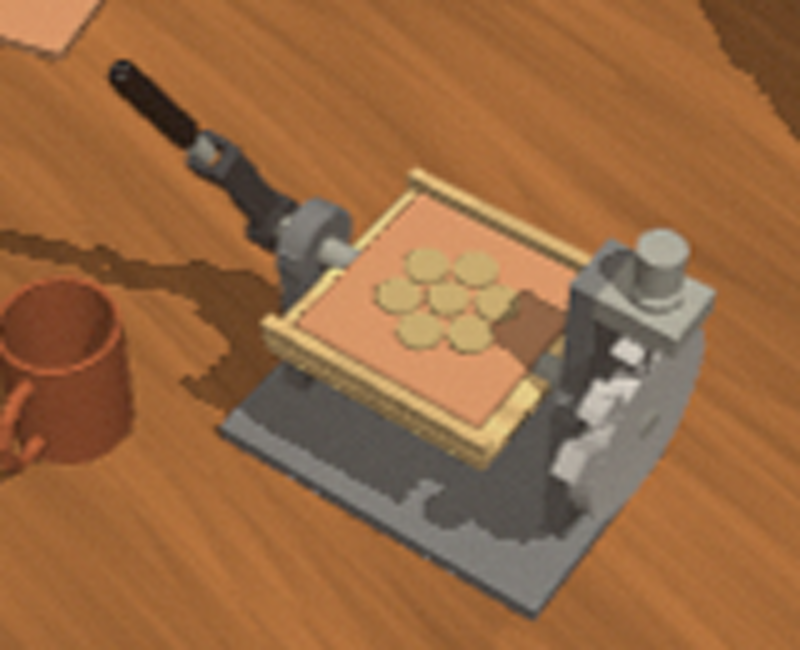

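View pics/tr.png

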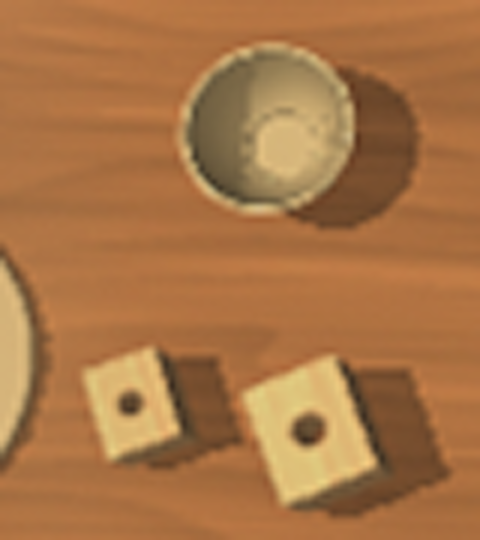

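```bash
python3 - <<'E'
from h import *
np.set_printoptions(precision=1,suppress=True,linewidth=200)
t=load("top0"); s=load("scene0")
def px(p,o,k): return (p[0]+.5)/k+o[0]-.5,(p[1]+.5)/k+o[1]-.5
T=lambda a,b:px((a,b),(190,140),6.5); S=lambda a,b:px((a,b),(170,140),5)
def tri(p,q):
    o=[];d=[]
    for c,(u,v) in((t,p),(s,q)):
        K=c["intrinsics"];x=RR(c)@np.array([(u-K[0,2])/K[0,0],(v-K[1,2])/K[1,1],1]);d.append(x/np.linalg.norm(x));o.append(c["position"])
    A=np.stack([d[0],-d[1]],1);l=np.linalg.lstsq(A,o[1]-o[0],rcond=None)[0]
    a=o[0]+l[0]*d[0];b=o[1]+l[1]*d[1];return (a+b)/2,np.linalg.norm(a-b)
print("knobtop",tri(T(122,352),S(664,243)),ray(t,*T(122,352),265),ray(s,*S(664,243),265))
print("rosette",tri(T(374,355),S(449,298)),ray(t,*T(374,355),139),ray(s,*S(449,298),139))
# tile masks
for n,c in(("top",t),("scene",s)):
    hsv=cv2.cvtColor(c["frame"],cv2.COLOR_RGB2HSV)
    m=cv2.inRange(hsv,(5,70,190),(14,140,255))
    lab,l,st,ce=cv2.connectedComponentsWithStats(m)[0:4]
    for i in range(1,lab):
        if st[i,4]>150: print(n,st[i],ce[i])
    cv2.imwrite(f"pics/m_{n}.png",m)
print("guide corners",[ray(t,*T(a,b),229)[:2] for a,b in((65,340),(190,322),(205,403),(82,420))])
print("scene guide",[ray(s,*S(a,b),229)[:2] for a,b in((716,297),(664,342),(566,290),(610,240))])
print("base",[ray(t,*T(a,b),14)[:2] for a,b in((215,568),(592,488))])
print("base s",[ray(s,*S(a,b),14)[:2] for a,b in((218,430),(536,617))])
print("handle end", tri(T(662,88),S(122,68)))
print("pivot", tri(T(608,195),S(210,150)))
print("rest s"),
E
```

```text
knobtop (array([559.8, 137.2, 265.6]), np.float64(5.247854226147008)) [561.5 135.1 265. ] [557.8 139.  265. ]
rosette (array([590.9,  16.6, 140.3]), np.float64(3.051560355641438)) [592.2  15.4 139. ] [589.3  17.  139. ]
top [227 175  41  40 753] [248.5 194.2]
top [362 201  34  33 652] [378.4 216.8]
scene [158 128  36  22 469] [175.7 138.4]
scene [230 179  55  46 845] [255.9 201.4]
guide corners [array([575.1, 169.1]), array([586.1, 106.4]), array([544.6,  96.8]), array([534.2, 158. ])]
scene guide [array([538.5, 162.3]), array([580.3, 165.6]), array([593.4, 108.3]), array([551.7,  98.5])]
base [array([491.1, 107.3]), array([ 544.3, -111.4])]
base s [array([692.8, -74.2]), array([638.4, 149.7])]
handle end (array([ 697.9, -126. ,  282.9]), np.float64(1.1419884288829527))
pivot (array([ 662.2, -104.1,  214.5]), np.float64(2.5048327410233076))
rest s
```

```bash
python3 - <<'E'
from h import *
np.set_printoptions(precision=1,suppress=True,linewidth=200)
t=load("top0"); s=load("scene0")
P=lambda a,b:((a+.5)/6+110-.5,(b+.5)/6+160-.5)
C=np.array([ray(t,*P(a,b),55)[:2] for a,b in((243,397),(335,355),(385,465),(288,508))]);print(C,C.mean(0),np.linalg.norm(C-np.roll(C,1,0),axis=1))
print("hole",ray(t,*P(308,430),55))
c=ray(t,*P(130,403),45); print("small",c)
crop(s,"sr",345,235,420,320,7)
w=load("wrist0");R=RR(w);st=Ro.from_euler('xyz',[-3.1404,0,2.6828]).as_matrix()
print("cam in tool",st.T@(w["position"]-[243.46,492.9,221.9]),st.T@R, "tcp px",proj(w,[243.46,492.9,221.9]))
E
```

```text
[[482.5 370.7]
 [510.1 316.4]
 [443.4 280.4]
 [415.7 337.3]] [462.9 326.2] [74.7 60.9 75.8 63.2]
hole [463.4 329.1  55. ]
small [478.2 442.9  45. ]
cam in tool [  67.5    0.5 -161.1] [[-0.  -1.  -0.2]
 [ 1.  -0.  -0. ]
 [ 0.  -0.2  1. ]] tcp px [253.6 243.4]
```

View pics/sr.png

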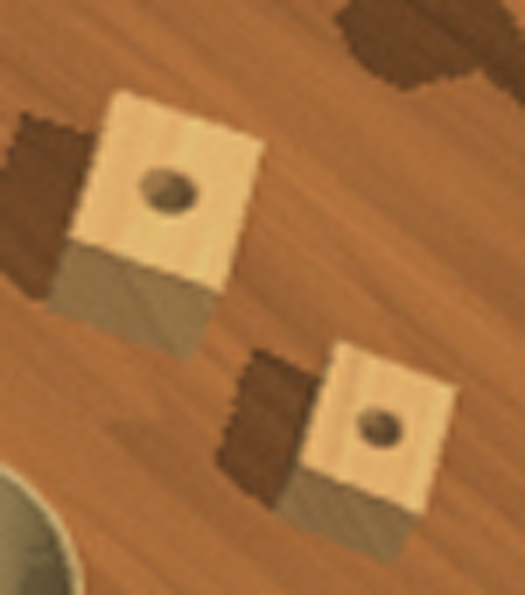

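Call:
drive_tool:
  steps:
    - {"delta_pos": [0, 0, 40], "yaw": -0.12}
    - {"delta_pos": [15, -15, 30], "yaw": -0.12}
    - {"delta_pos": [27, -27, 10], "yaw": -0.12}
    - {"delta_pos": [27, -27, 10], "yaw": -0.12}
    - {"delta_pos": [27, -27, 10], "yaw": -0.12}

```text
invalid input at $.steps[0]: expected keys delta_pos, yaw, hand
```

The big block measures 75 × 62 mm, so it is the right rest, with its hole near (463, 328). The smaller block is the look-alike.

Call:
drive_tool:
  steps:
    - {"delta_pos": [0, 0, 40], "yaw": -0.12, "hand": 60}
    - {"delta_pos": [15, -15, 30], "yaw": -0.12, "hand": 60}
    - {"delta_pos": [27, -27, 10], "yaw": -0.12, "hand": 60}
    - {"delta_pos": [27, -27, 10], "yaw": -0.12, "hand": 60}
    - {"delta_pos": [27, -27, 10], "yaw": -0.12, "hand": 60}

```text
clock: 0.57
eef_pos: [340.2, 395.9, 323.0]
eef_rot: [3.141, -0.0, 2.078]
wrist_force: [0.5, 1.2, 0.1]
finger_gap: 64.0
```

Call:
drive_tool:
  steps:
    - {"delta_pos": [25, -20, 10], "yaw": -0.12, "hand": 60}
    - {"delta_pos": [25, -10, 0], "yaw": -0.12, "hand": 60}
    - {"delta_pos": [25, -10, 0], "yaw": -0.034, "hand": 60}
    - {"delta_pos": [0, 0, 0], "yaw": 0, "hand": 60}
    - {"delta_pos": [0, 0, 0], "yaw": 0, "hand": 60}

```text
clock: 0.98
eef_pos: [415.2, 356.5, 331.9]
eef_rot: [-3.141, 0.0, 1.807]
wrist_force: [-0.6, 1.0, 0.2]
finger_gap: 60.0
```

```bash
python3 - <<'E'
from h import *
from cell import manip
c=snap("wrist","w1"); s=manip.read_state(); print(s["clock"],s["eef_pos"],s["eef_rot"],proj(c,[463.4,329,55]))
E
```

```text
1.0333 [414.44016687 357.0533239  332.05170058] [-3.14072242e+00  1.49716837e-04  1.80885324e+00] [282.21650943 192.67237429]
```

View pics/w1.png

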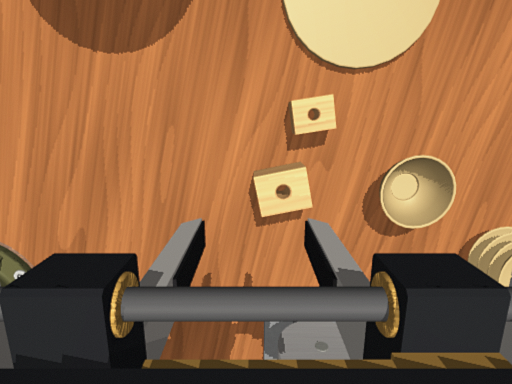

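```bash
python3 - <<'E'
from h import *
c=load("w1"); g=cv2.cvtColor(c["frame"],cv2.COLOR_RGB2GRAY)
roi=g[175:208,262:305]; m=(roi<110).astype(np.uint8)
n,l,st,ce=cv2.connectedComponentsWithStats(m)
for i in range(1,n):
    if st[i,4]>20: print(st[i],ce[i]+[262,175],ray(c,*(ce[i]+[262,175]),55))
crop(c,"w1c",240,150,340,230,7)
E
```

```text
[ 14  10  14  12 112] [282.92857143 190.05357143] [463.40861138 332.95533495  55.        ]
```

View pics/w1c.png

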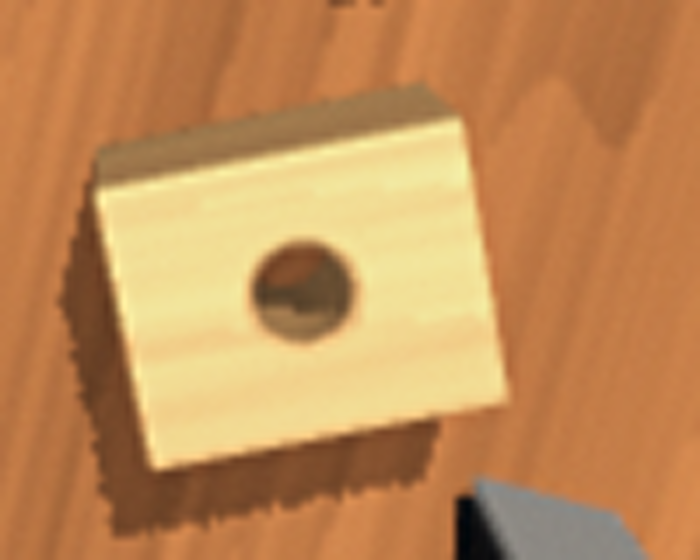

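Call:
drive_tool:
  steps:
    - {"delta_pos": [32, -25, 0], "yaw": 0, "hand": 60}
    - {"delta_pos": [32, -25, 0], "yaw": 0, "hand": 60}
    - {"delta_pos": [32, -25, 0], "yaw": 0, "hand": 60}
    - {"delta_pos": [32, -25, 0], "yaw": 0, "hand": 60}
    - {"delta_pos": [20, -25, 0], "yaw": 0, "hand": 60}

```text
clock: 1.45
eef_pos: [563.7, 231.5, 332.0]
eef_rot: [-3.141, 0.0, 1.811]
wrist_force: [-0.0, -0.5, 0.0]
finger_gap: 60.1
```

Call:
drive_tool:
  steps:
    - {"delta_pos": [0, -25, 0], "yaw": 0, "hand": 60}
    - {"delta_pos": [0, -25, 0], "yaw": 0, "hand": 60}
    - {"delta_pos": [0, 0, 0], "yaw": 0, "hand": 60}
    - {"delta_pos": [0, 0, 0], "yaw": 0, "hand": 60}

```text
clock: 1.78
eef_pos: [562.1, 182.3, 332.8]
eef_rot: [3.141, -0.0, 1.809]
wrist_force: [0.2, 0.1, 0.7]
finger_gap: 59.7
```

```bash
python3 - <<'E'
from h import *
from cell import manip
c=snap("wrist","w2"); s=manip.read_state(); print(s["clock"],s["eef_pos"],s["eef_rot"],proj(c,[560.5,139.5,265]))
E
```

```text
1.8333 [562.06685996 183.0848592  332.72204787] [ 3.14126840e+00 -2.42097748e-04  1.80983870e+00] [238.43612588 259.27975756]
```

View pics/w2.png

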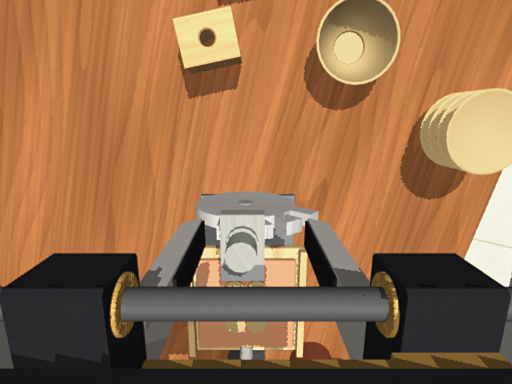

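```bash
python3 - <<'E'
from h import *
c=load("w2"); crop(c,"w2c",180,180,330,290,5)
E
```

```text
(no output)
```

View pics/w2c.png

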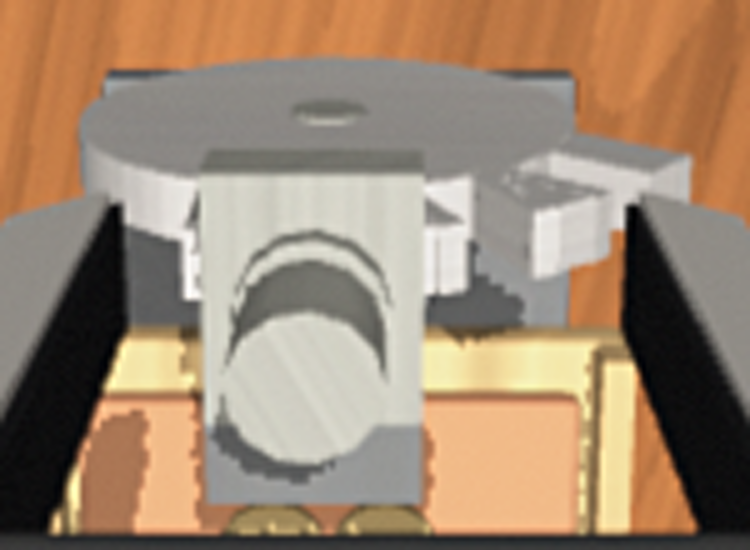

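```bash
python3 - <<'E'
from h import *
c=load("w2"); P=lambda a,b:((a+.5)/5+180-.5,(b+.5)/5+180-.5)
print(ray(c,*P(302,388),265)); a=ray(c,*P(203,173),229);b=ray(c,*P(424,173),229); print(a,b,(a+b)/2-24*np.array([-.236,.972,0]))
t=load("w1"); print(ray(t,*((303.5)/7+239.5,291.5/7+149.5),55))
E
```

```text
[561.29730574 141.51788223 265.        ]
[537.44565833 160.43533042 229.        ] [575.20010206 169.58718606 229.        ] [561.9868802  141.68325824 229.        ]
[463.71685663 331.38726659  55.        ]
```

Call:
drive_tool:
  steps:
    - {"delta_pos": [-1, -21, 0], "yaw": 0, "hand": 60}
    - {"delta_pos": [0, -21, -10], "yaw": 0, "hand": 60}
    - {"delta_pos": [0, 0, -30], "yaw": 0, "hand": 60}
    - {"delta_pos": [0, 0, -27], "yaw": 0, "hand": 60}
    - {"delta_pos": [0, 0, -10], "yaw": 0, "hand": 60}

```text
clock: 2.25
eef_pos: [560.2, 141.3, 251.9]
eef_rot: [-3.137, -0.0, 1.811]
wrist_force: [0.0, -0.4, -0.9]
finger_gap: 60.3
```

Call:
drive_tool:
  steps:
    - {"delta_pos": [0, 0, 0], "yaw": 0, "hand": 40}
    - {"delta_pos": [0, 0, 0], "yaw": 0, "hand": 32}
    - {"delta_pos": [0, 0, 0], "yaw": 0, "hand": 32}

```text
clock: 2.5
eef_pos: [562.0, 140.9, 257.3]
eef_rot: [3.139, 0.0, 1.81]
wrist_force: [-0.0, -0.0, -0.3]
finger_gap: 43.3
```

```bash
python3 - <<'E'
from h import *
c=snap("wrist","w3");crop(c,"w3c",150,180,350,300,4)
E
```

```text
(no output)
```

View pics/w3c.png

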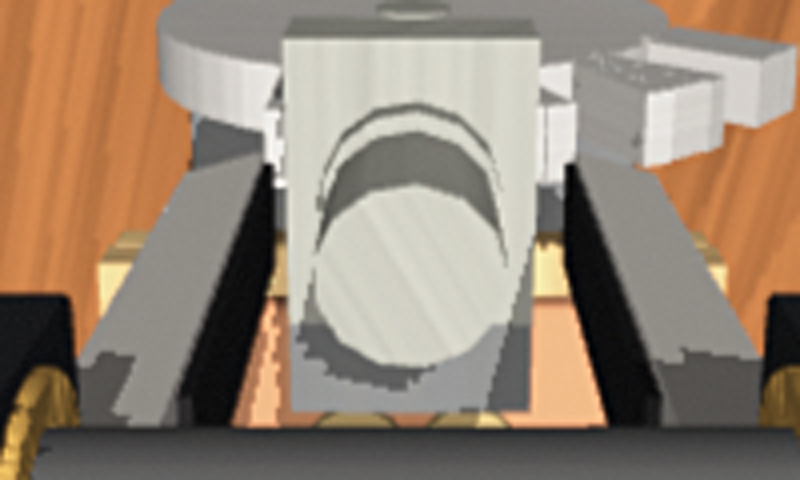

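Call:
drive_tool:
  steps:
    - {"delta_pos": [0, 0, 0], "yaw": 0, "hand": 26}
    - {"delta_pos": [0, 0, 0], "yaw": 0, "hand": 20}
    - {"delta_pos": [0, 0, 0], "yaw": 0, "hand": 20}
    - {"delta_pos": [0, 0, 0], "yaw": 0, "hand": 20}
    - {"delta_pos": [0, 0, 0], "yaw": 0, "hand": 20}
  squeeze: 25

```text
clock: 2.97
eef_pos: [561.8, 140.2, 256.3]
eef_rot: [3.14, -0.0, 1.809]
wrist_force: [-0.6, 0.3, 6.4]
finger_gap: 25.3
```

Call:
drive_tool:
  steps:
    - {"delta_pos": [0, 0, 0], "yaw": 0, "hand": 20}
    - {"delta_pos": [0, 0, 0], "yaw": 0, "hand": 20}

```text
clock: 3.13
eef_pos: [561.8, 140.2, 256.3]
eef_rot: [3.14, -0.0, 1.809]
wrist_force: [-1.6, 0.3, 6.7]
finger_gap: 25.7
```

Call:
drive_tool:
  steps:
    - {"delta_pos": [0, 0, 5], "yaw": 0, "hand": 20}
    - {"delta_pos": [0, 0, 10], "yaw": 0, "hand": 20}
    - {"delta_pos": [0, 0, 15], "yaw": 0, "hand": 20}
    - {"delta_pos": [0, 0, 15], "yaw": 0, "hand": 20}
    - {"delta_pos": [0, 0, 15], "yaw": 0, "hand": 20}

```text
clock: 3.55
eef_pos: [561.5, 140.0, 316.8]
eef_rot: [3.142, 0.0, 1.809]
wrist_force: [0.3, -0.4, -1.3]
finger_gap: 25.6
```

Call:
drive_tool:
  steps:
    - {"delta_pos": [0, 0, 8], "yaw": 0, "hand": 20}
    - {"delta_pos": [0, 0, 0], "yaw": 0, "hand": 20}

```text
clock: 3.72
eef_pos: [562.0, 140.2, 325.6]
eef_rot: [3.139, 0.0, 1.809]
wrist_force: [-0.1, 0.6, -2.1]
finger_gap: 25.4
```

```bash
python3 - <<'E'
from h import *
c=snap("wrist","w4");crop(c,"w4c",150,180,350,300,4); s=snap("scene","s4");crop(s,"s4c",200,120,360,250,5)
from cell import manip; print(manip.read_state()["eef_pos"],manip.read_state()["wrist_force"])
E
```

```text
[561.52475555 140.05564647 323.04451998] [-0.09738396 -1.05924635 -1.44271724]
```

View pics/w4c.png

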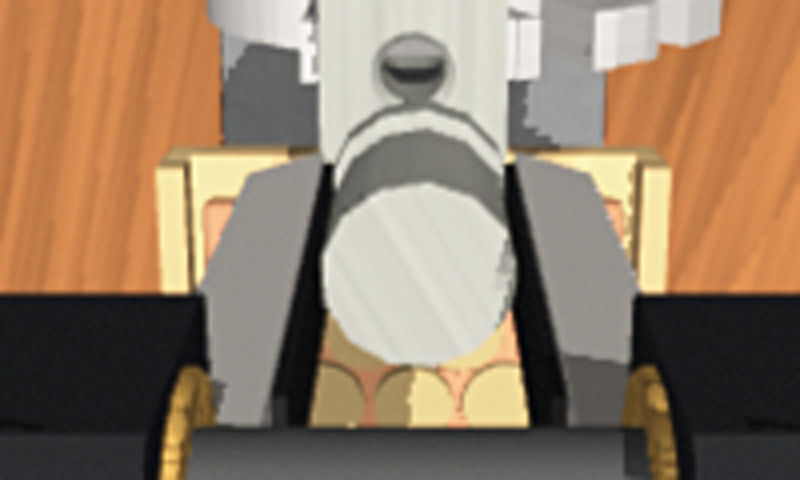

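View pics/s4c.png

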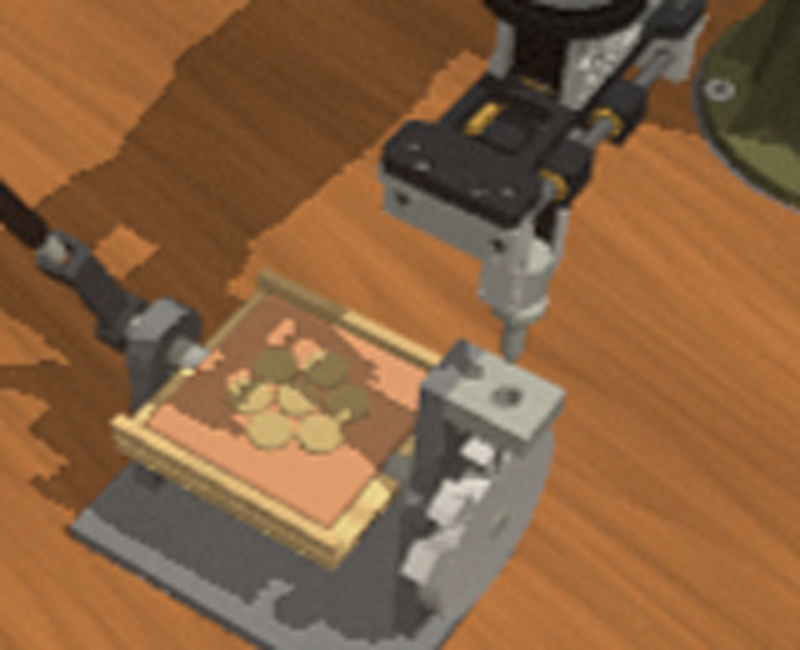

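```bash
python3 - <<'E'
from h import *
c=load("w4"); P=lambda a,b:((a+.5)/4+150-.5,(b+.5)/4+180-.5)
print("hole",ray(c,*P(414,66),229),"knob",ray(c,*P(419,275),265+67))
E
```

```text
hole [561.42292598 142.79027921 229.        ] knob [562.66072313 140.75997738 332.        ]
```

Call:
drive_tool:
  steps:
    - {"delta_pos": [-17, 32, 0], "yaw": 0, "hand": 20}
    - {"delta_pos": [-17, 32, 0], "yaw": 0, "hand": 20}
    - {"delta_pos": [-17, 32, 0], "yaw": 0, "hand": 20}
    - {"delta_pos": [-17, 32, -25], "yaw": 0, "hand": 20}
    - {"delta_pos": [-15, 31, -35], "yaw": 0, "hand": 20}

```text
clock: 4.23
eef_pos: [480.8, 294.6, 270.4]
eef_rot: [3.139, -0.001, 1.809]
wrist_force: [1.1, -0.1, -1.9]
finger_gap: 25.5
```

Call:
drive_tool:
  steps:
    - {"delta_pos": [-15, 30, -35], "yaw": 0, "hand": 20}
    - {"delta_pos": [0, 0, -35], "yaw": 0, "hand": 20}
    - {"delta_pos": [0, 0, -30], "yaw": 0, "hand": 20}
    - {"delta_pos": [0, 0, -20], "yaw": 0, "hand": 20}
    - {"delta_pos": [0, 0, 0], "yaw": 0, "hand": 20}

```text
clock: 4.65
eef_pos: [466.7, 317.4, 149.8]
eef_rot: [-3.133, 0.003, 1.809]
wrist_force: [-0.3, -0.3, -1.5]
finger_gap: 25.5
```

```bash
python3 - <<'E'
from h import *
c=snap("scene","s5");crop(c,"s5c",330,200,430,300,6)
c=snap("wrist","w5");crop(c,"w5c",150,140,350,300,3.5)
from cell import manip; print(manip.read_state()["eef_pos"],manip.read_state()["wrist_force"])
E
```

```text
[468.72454205 318.35234092 154.88524765] [ 0.14179921  0.50068868 -1.40431929]
```

View pics/s5c.png

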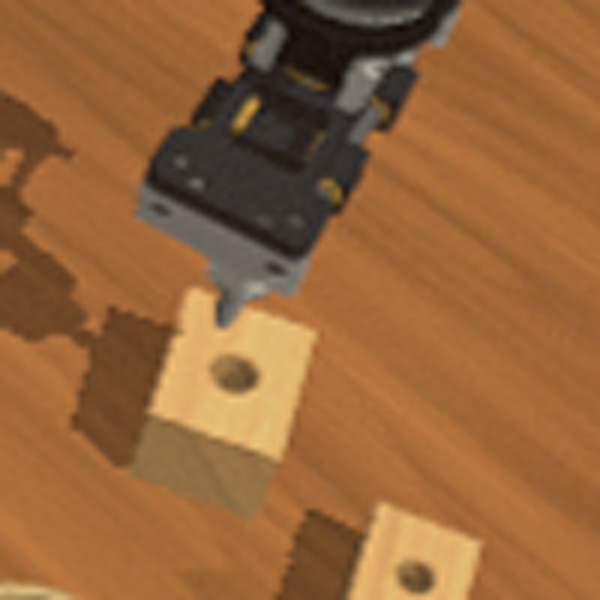

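View pics/w5c.png

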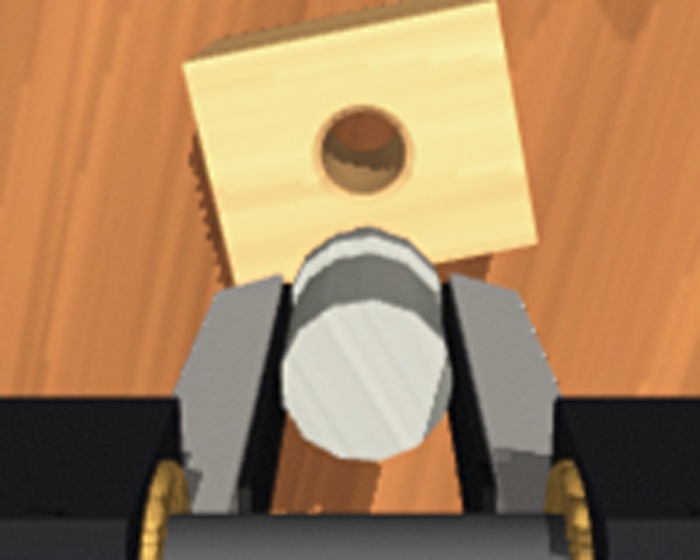

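```bash
python3 - <<'E'
from h import *
c=load("w5"); P=lambda a,b:((a+.5)/3.5+150-.5,(b+.5)/3.5+140-.5)
print("hole",ray(c,*P(364,151),55),"knob",ray(c,*P(366,379),155+9))
s=load("s5");print("scene hole",ray(s,(235.5)/6+330-.5,375.5/6+199.5,55))
E
```

```text
hole [464.35191408 331.29836042  55.        ] knob [467.94545712 320.84421719 164.        ]
scene hole [464.90678486 331.63273941  55.        ]
```

Call:
drive_tool:
  steps:
    - {"delta_pos": [-4, 10.5, 0], "yaw": 0, "hand": 20}
    - {"delta_pos": [0, 0, -10], "yaw": 0, "hand": 20}
    - {"delta_pos": [0, 0, -15], "yaw": 0, "hand": 20}
    - {"delta_pos": [0, 0, 0], "yaw": 0, "hand": 20}

```text
clock: 5.08
eef_pos: [464.0, 328.9, 128.1]
eef_rot: [-3.139, 0.001, 1.809]
wrist_force: [-0.2, 0.1, -2.6]
finger_gap: 25.3
```

```bash
python3 - <<'E'
from h import *
c=snap("scene","s6");crop(c,"s6c",330,200,430,300,6)
from cell import manip; print(manip.read_state()["eef_pos"],manip.read_state()["wrist_force"])
E
```

```text
[464.40231732 329.01828621 129.35342319] [ 0.67117812 -0.53410998 -1.38835451]
```

View pics/s6c.png

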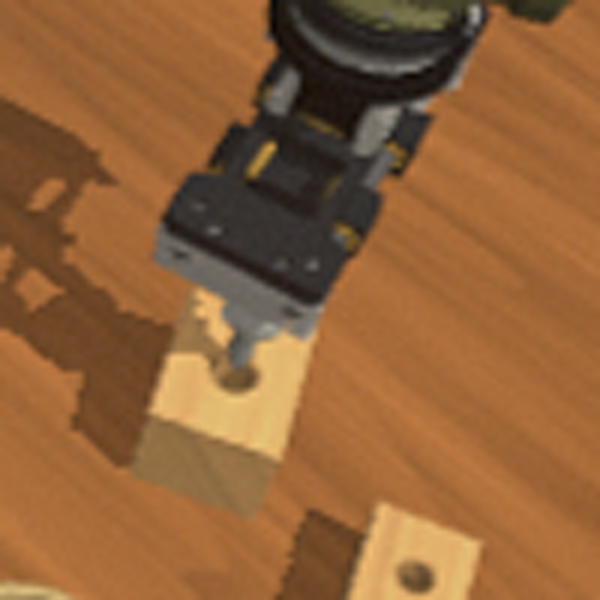

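Call:
drive_tool:
  steps:
    - {"delta_pos": [0, 0, -10], "yaw": 0, "hand": 20}
    - {"delta_pos": [0, 0, -10], "yaw": 0, "hand": 20}
    - {"delta_pos": [0, 0, -10], "yaw": 0, "hand": 20}
    - {"delta_pos": [0, 0, 0], "yaw": 0, "hand": 20}

```text
clock: 5.47
eef_pos: [464.1, 328.4, 97.6]
eef_rot: [-3.139, 0.001, 1.809]
wrist_force: [0.2, -0.9, -1.6]
finger_gap: 25.7
```

Call:
drive_tool:
  steps:
    - {"delta_pos": [0, 0, -8], "yaw": 0, "hand": 20}
    - {"delta_pos": [0, 0, -7], "yaw": 0, "hand": 20}
    - {"delta_pos": [0, 0, 0], "yaw": 0, "hand": 20}

```text
clock: 5.72
eef_pos: [464.4, 328.7, 83.5]
eef_rot: [-3.14, 0.001, 1.809]
wrist_force: [-0.3, 0.5, -1.0]
finger_gap: 25.6
```

Call:
drive_tool:
  steps:
    - {"delta_pos": [0, 0, -1], "yaw": 0, "hand": 20}
    - {"delta_pos": [0, 0, 0], "yaw": 0, "hand": 32}
    - {"delta_pos": [0, 0, 0], "yaw": 0, "hand": 50}
    - {"delta_pos": [0, 0, 0], "yaw": 0, "hand": 60}
    - {"delta_pos": [0, 0, 0], "yaw": 0, "hand": 60}

```text
clock: 6.13
eef_pos: [465.0, 329.1, 84.4]
eef_rot: [3.141, -0.0, 1.809]
wrist_force: [0.4, -0.4, 0.1]
finger_gap: 48.5
```

Call:
drive_tool:
  steps:
    - {"delta_pos": [0, 0, 20], "yaw": 0, "hand": 60}
    - {"delta_pos": [0, 0, 40], "yaw": 0, "hand": 60}
    - {"delta_pos": [0, 0, 40], "yaw": 0, "hand": 30}
    - {"delta_pos": [0, 0, 40], "yaw": 0, "hand": 0}
    - {"delta_pos": [0, 0, 40], "yaw": 0, "hand": 0}

```text
clock: 6.55
eef_pos: [464.5, 328.8, 266.3]
eef_rot: [3.141, -0.0, 1.809]
wrist_force: [0.1, 0.6, 0.5]
finger_gap: 43.8
```

```bash
python3 - <<'E'
from h import *
c=snap("scene","s7");crop(c,"s7c",170,120,430,300,3)
c=snap("wrist","w7")
from cell import manip; print(manip.read_state()["eef_pos"],manip.read_state()["wrist_force"])
E
```

```text
[466.28830186 329.90942546 271.14300486] [ 0.21039277  0.09581941 -0.3974119 ]
```

View pics/s7c.png

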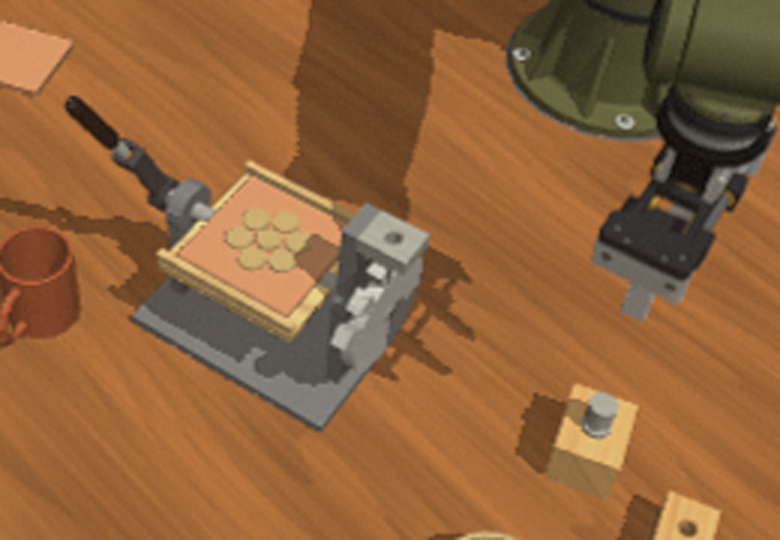

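View pics/w7.png

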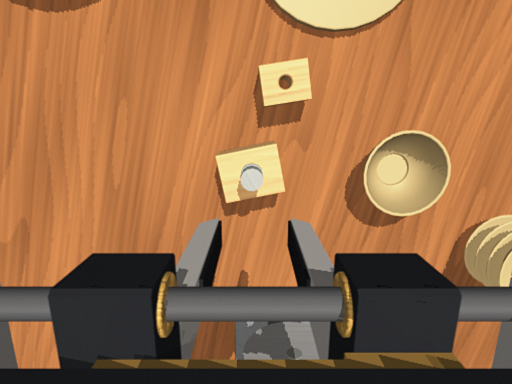

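Call:
drive_tool:
  steps:
    - {"delta_pos": [16, -25, 25], "yaw": 0, "hand": 0}
    - {"delta_pos": [17, -32, 14], "yaw": 0, "hand": 0}
    - {"delta_pos": [17, -33, 14], "yaw": 0, "hand": 0}
    - {"delta_pos": [17, -35, 12], "yaw": 0, "hand": 0}
    - {"delta_pos": [17, -35, 4], "yaw": 0, "hand": 0}

```text
clock: 7.07
eef_pos: [549.6, 167.5, 334.8]
eef_rot: [3.139, -0.0, 1.809]
wrist_force: [0.5, 0.7, 0.6]
finger_gap: 2.1
```

Call:
drive_tool:
  steps:
    - {"delta_pos": [17, -35, 0], "yaw": 0, "hand": 0}
    - {"delta_pos": [17, -35, 0], "yaw": 0, "hand": 0}
    - {"delta_pos": [17, -35, 0], "yaw": 0, "hand": 0}
    - {"delta_pos": [17, -35, 0], "yaw": 0, "hand": 0}
    - {"delta_pos": [17, -35, 0], "yaw": 0, "hand": 0}

```text
clock: 7.48
eef_pos: [634.4, -7.9, 332.7]
eef_rot: [3.142, -0.0, 1.809]
wrist_force: [-0.2, 1.3, 0.1]
finger_gap: 0.3
```

Call:
drive_tool:
  steps:
    - {"delta_pos": [20, -28, 0], "yaw": 0, "hand": 0}
    - {"delta_pos": [20, -15, 0], "yaw": 0, "hand": 0}
    - {"delta_pos": [0, 0, 0], "yaw": 0, "hand": 0}

```text
clock: 7.73
eef_pos: [675.6, -52.6, 330.5]
eef_rot: [-3.139, -0.001, 1.805]
wrist_force: [-0.6, -0.0, -0.8]
finger_gap: 0.4
```

```bash
python3 - <<'E'
from h import *
from cell import manip
c=snap("wrist","w8");s=snap("scene","s8");crop(s,"s8c",150,90,310,220,5);t=snap("top","t8");crop(t,"t8c",190,130,310,235,6)
s=manip.read_state();print(s["eef_pos"],s["wrist_force"],s["eef_rot"])
E
```

```text
[673.68987128 -48.65753167 332.4860496 ] [ 0.4603306  -0.49685189  1.32632445] [-3.14101447e+00 -3.46900735e-04  1.80888859e+00]
```

View pics/w8.png

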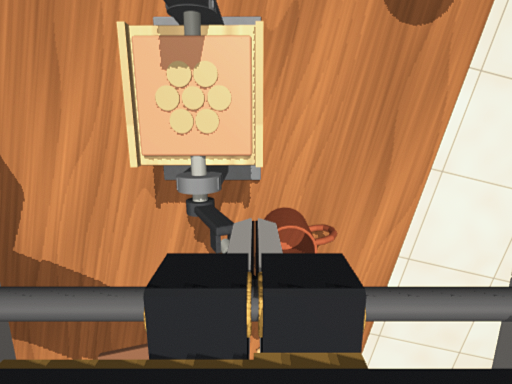

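View pics/s8c.png

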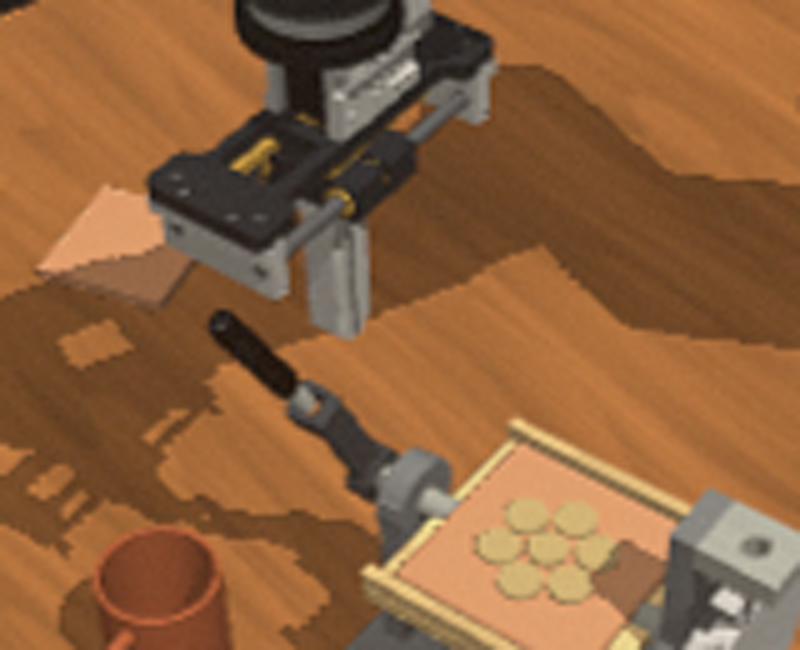

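Call:
drive_tool:
  steps:
    - {"delta_pos": [3, -18, 0], "yaw": 0, "hand": 0}
    - {"delta_pos": [3, -16, -10], "yaw": 0, "hand": 0}
    - {"delta_pos": [0, 0, -22], "yaw": 0, "hand": 0}
    - {"delta_pos": [0, 0, -21], "yaw": 0, "hand": 0}
    - {"delta_pos": [0, 0, 0], "yaw": 0, "hand": 0}

```text
clock: 8.3
eef_pos: [678.5, -82.9, 275.1]
eef_rot: [-3.136, -0.003, 1.809]
wrist_force: [0.1, -0.6, -1.1]
finger_gap: 0.4
```

```bash
python3 - <<'E'
from h import *
from cell import manip
s=snap("scene","s9");crop(s,"s9c",150,90,310,220,5)
t=snap("top","t9");crop(t,"t9c",210,110,340,210,6)
s=manip.read_state();print(s["eef_pos"],s["wrist_force"],s["eef_rot"])
E
```

```text
[679.55594744 -82.82484386 280.12706238] [-0.05636706  0.04403776  0.2651039 ] [-3.14098043e+00 -2.65502950e-04  1.80906386e+00]
```

View pics/s9c.png

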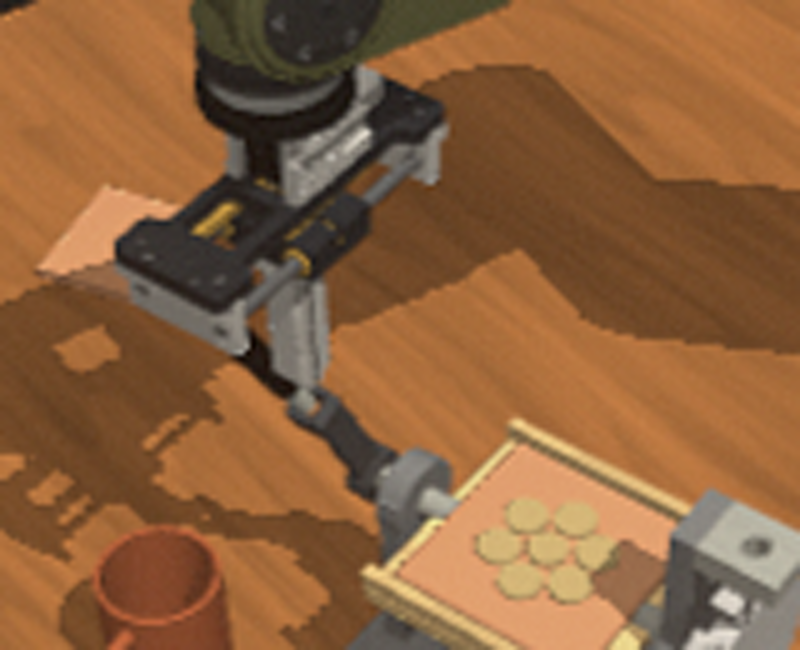

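View pics/t9c.png

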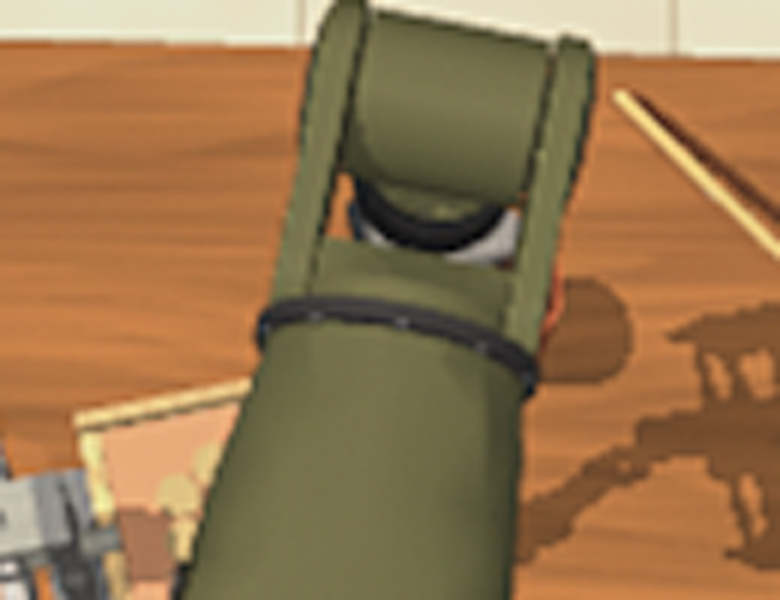

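Call:
drive_tool:
  steps:
    - {"delta_pos": [4.5, -19.5, -3], "yaw": 0, "hand": 0}
    - {"delta_pos": [4.5, -19.5, -2.5], "yaw": 0, "hand": 0}
    - {"delta_pos": [0, -8, -4], "yaw": 0, "hand": 0}
    - {"delta_pos": [0, -7.5, -4], "yaw": 0, "hand": 0}
    - {"delta_pos": [0, 0, 0], "yaw": 0, "hand": 0}

```text
clock: 8.82
eef_pos: [688.6, -138.4, 266.3]
eef_rot: [-3.141, 0.0, 1.808]
wrist_force: [0.6, -0.2, 0.3]
finger_gap: 0.3
```

Call:
drive_tool:
  steps:
    - {"delta_pos": [-1, -6.5, -5.5], "yaw": 0, "hand": 0}
    - {"delta_pos": [-1, -6.5, -5.5], "yaw": 0, "hand": 0}
    - {"delta_pos": [-2, -5, -6.5], "yaw": 0, "hand": 0}
    - {"delta_pos": [-2, -5, -7], "yaw": 0, "hand": 0}
    - {"delta_pos": [0, 0, 0], "yaw": 0, "hand": 0}

```text
clock: 9.23
eef_pos: [682.0, -161.4, 240.0]
eef_rot: [-3.139, -0.001, 1.808]
wrist_force: [0.2, -0.6, -1.3]
finger_gap: 0.3
```

```bash
python3 - <<'E'
from h import *
from cell import manip
s=snap("scene","s10");crop(s,"s10c",150,90,310,220,5)
s=manip.read_state();print(s["eef_pos"],s["wrist_force"],s["eef_rot"])
E
```

```text
[ 682.35597278 -160.94866997  240.92694776] [-0.23737841 -0.44372827 -0.58006574] [-3.14005979e+00 -7.18226936e-04  1.80813073e+00]
```

View pics/s10c.png

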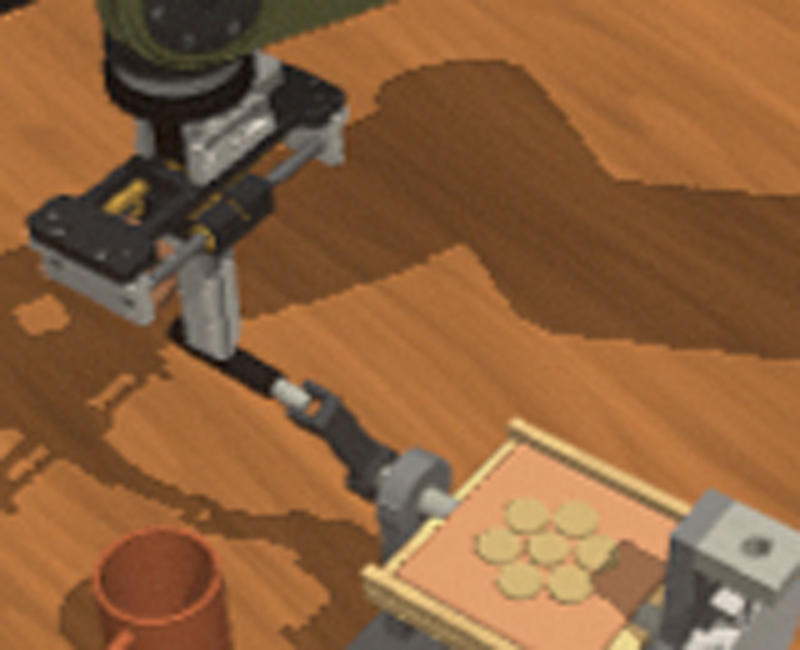

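Call:
drive_tool:
  steps:
    - {"delta_pos": [-2, -2, -5], "yaw": 0, "hand": 0}
    - {"delta_pos": [-2, -2, -5], "yaw": 0, "hand": 0}
    - {"delta_pos": [-2, -2, -4], "yaw": 0, "hand": 0}
    - {"delta_pos": [0, 0, 0], "yaw": 0, "hand": 0}

```text
clock: 9.62
eef_pos: [676.5, -166.6, 227.3]
eef_rot: [-3.141, -0.001, 1.809]
wrist_force: [-0.3, 0.8, 1.5]
finger_gap: 0.1
```

Call:
drive_tool:
  steps:
    - {"delta_pos": [0, 0, -1], "yaw": 0, "hand": 0}
    - {"delta_pos": [0, 0, 0], "yaw": 0, "hand": 0}

```text
clock: 9.78
eef_pos: [676.9, -166.5, 227.2]
eef_rot: [3.141, 0.0, 1.809]
wrist_force: [-0.2, 0.1, 1.5]
finger_gap: 0.3
```

```bash
python3 - <<'E'
from h import *
from cell import manip
s=snap("scene","s11");crop(s,"s11c",150,90,310,220,5)
s=manip.read_state();print(s["eef_pos"],s["wrist_force"],s["eef_rot"])
E
```

```text
[ 676.92454363 -166.48725311  227.19946702] [ 0.45377236 -0.41345266  1.35886544] [3.14141877e+00 2.60900361e-04 1.80887196e+00]
```

View pics/s11c.png

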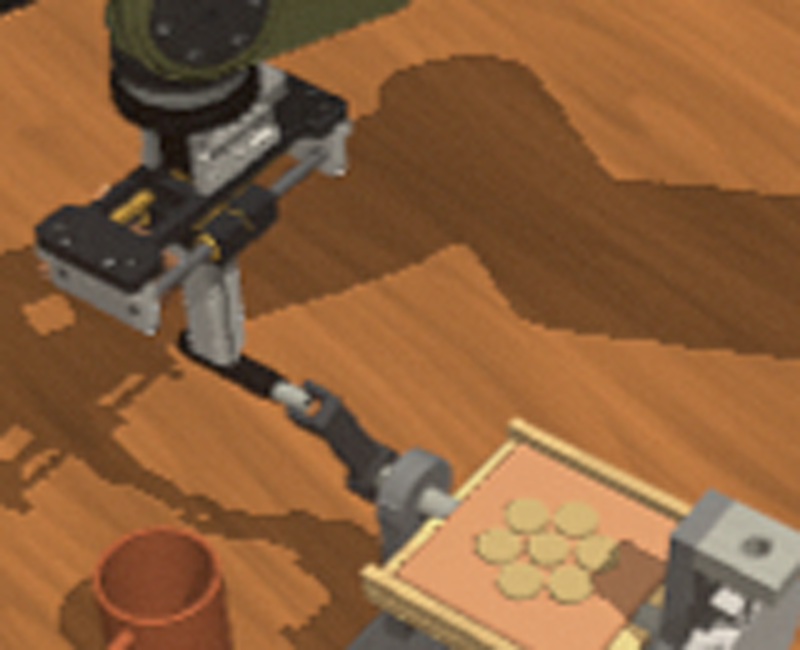

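Call:
drive_tool:
  steps:
    - {"delta_pos": [0, 0, -1], "yaw": 0, "hand": 0}
    - {"delta_pos": [0, 0, 0], "yaw": 0, "hand": 0}

```text
clock: 10.0
eef_pos: [677.2, -166.5, 226.5]
eef_rot: [3.14, 0.001, 1.809]
wrist_force: [1.3, 0.4, 4.7]
finger_gap: 0.3
```

Call:
drive_tool:
  steps:
    - {"delta_pos": [0, 0, -1], "yaw": 0, "hand": 0}
    - {"delta_pos": [0, 0, 0], "yaw": 0, "hand": 0}

```text
clock: 10.17
eef_pos: [677.4, -166.5, 226.0]
eef_rot: [3.139, 0.001, 1.809]
wrist_force: [2.5, 0.9, 7.2]
finger_gap: 0.5
```

Call:
drive_tool:
  steps:
    - {"delta_pos": [0, 0, 20], "yaw": 0, "hand": 0}
    - {"delta_pos": [0, 0, 34], "yaw": 0, "hand": 50}
    - {"delta_pos": [0, 0, 0], "yaw": 0, "hand": 50}
    - {"delta_pos": [0, 0, 0], "yaw": 0, "hand": 50}
    - {"delta_pos": [0, 0, 0], "yaw": 0, "hand": 50}

```text
clock: 10.58
eef_pos: [676.7, -166.5, 278.0]
eef_rot: [-3.14, -0.001, 1.809]
wrist_force: [0.9, -0.3, 0.6]
finger_gap: 24.0
```

```bash
python3 - <<'E'
from h import *
from cell import manip
w=snap("wrist","w12");s=snap("scene","s12");crop(s,"s12c",150,90,310,220,5)
s=manip.read_state();print(s["eef_pos"],s["wrist_force"],s["eef_rot"],s["finger_gap"])
E
```

```text
[ 676.53872333 -166.43752673  277.33270782] [-0.03786857 -0.01432088  0.20159478] [-3.13934397e+00 -1.22386132e-03  1.80876949e+00] 31.793301995290374
```

View pics/s12c.png

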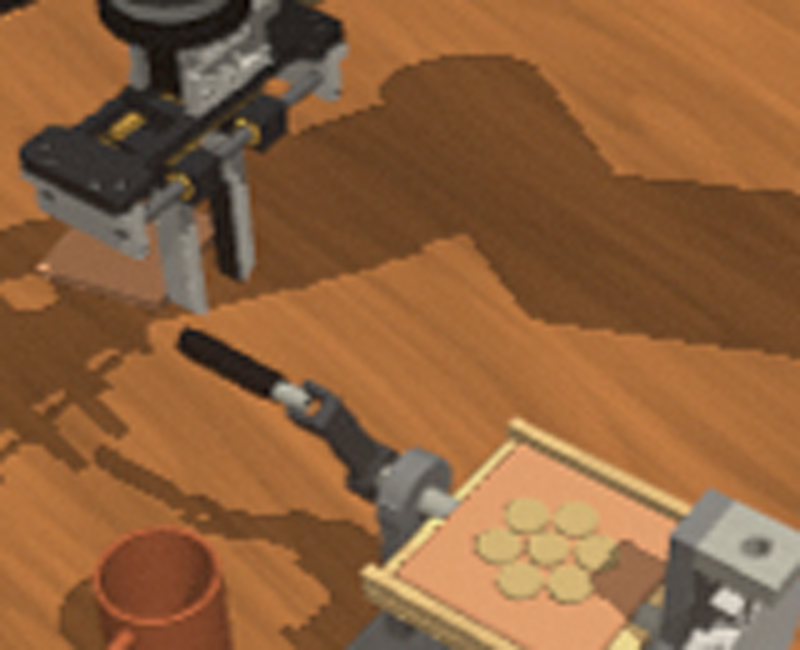

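View pics/w12.png

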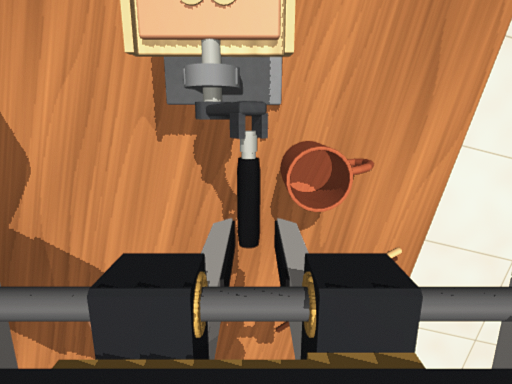

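```bash
python3 - <<'E'
from h import *
np.set_printoptions(precision=1,suppress=True)
C=np.array([591.5,16.9]);ex=np.array([.972,.236]);ey=np.array([-.236,.972])
c=load("w12"); W=cloud(c); g=cv2.cvtColor(c["frame"],cv2.COLOR_RGB2GRAY)
for r in (140,150,165,180,195,210,225,240):
    row=g[r,225:275]; k=np.where(row<60)[0]+225
    if len(k)==0: k=np.array([243,255])
    m=(k.min()+k.max())/2; p=ray(c,m,r,202); q=p[:2]-C
    print(r,k.min(),k.max(),p,"stand",q@ex,q@ey,"depthz",np.nanmax(W[r,int(m)-2:int(m)+3,2]))
E
```

```text
140 243 255 [ 661.5 -117.6  202. ] stand 36.2934266893142 -147.28786323199324 depthz 208.37846688484052
150 243 255 [ 663.2 -124.8  202. ] stand 36.26098274018415 -154.6939608668884 depthz 207.61811209740142
165 238 258 [ 665.1 -136.   202. ] stand 35.45371296562046 -166.01290263699315 depthz 210.07892195201126
180 237 259 [ 667.8 -147.3  202. ] stand 35.394299473022635 -177.591688745036 depthz 210.82536276545343
195 237 259 [ 670.5 -158.8  202. ] stand 35.333507289508375 -189.43916074465318 depthz 210.60977126256745
210 237 259 [ 673.3 -170.6  202. ] stand 35.27128786293857 -201.56478070935594 depthz 209.7312565012239
225 232 259 [ 674.3 -183.2  202. ] stand 33.22335141459174 -213.97853295204143 depthz 209.71458663466558
240 228 258 [ 675.2 -196.   202. ] stand 31.126136381920013 -226.69099179627847 depthz 208.69063886313205
```

Call:
drive_tool:
  steps:
    - {"delta_pos": [-3.9, -1, 0], "yaw": 0, "hand": 50}
    - {"delta_pos": [0, 0, -26], "yaw": 0, "hand": 50}
    - {"delta_pos": [0, 0, -30], "yaw": 0, "hand": 50}
    - {"delta_pos": [0, 0, -20], "yaw": 0, "hand": 50}
    - {"delta_pos": [0, 0, 0], "yaw": 0, "hand": 40}

```text
clock: 11.1
eef_pos: [671.1, -167.1, 197.4]
eef_rot: [-3.134, -0.004, 1.809]
wrist_force: [0.9, -0.0, 0.1]
finger_gap: 46.3
```

Call:
drive_tool:
  steps:
    - {"delta_pos": [0, 0, 0], "yaw": 0, "hand": 30}
    - {"delta_pos": [0, 0, 0], "yaw": 0, "hand": 24}
    - {"delta_pos": [0, 0, 0], "yaw": 0, "hand": 24}
  squeeze: 4

```text
clock: 11.35
eef_pos: [673.4, -167.7, 205.0]
eef_rot: [3.139, 0.001, 1.809]
wrist_force: [0.9, 0.3, 0.4]
finger_gap: 27.1
```

```bash
python3 - <<'E'
from h import *
from cell import manip
w=snap("wrist","w13");crop(w,"w13c",150,130,350,290,4)
s=manip.read_state();print(s["eef_pos"],s["wrist_force"],s["eef_rot"],s["finger_gap"])
E
```

```text
[ 673.3918319  -167.66349062  204.79831379] [-0.3047361   0.65560303 -0.00600851] [3.13944565e+00 1.28043001e-03 1.80878736e+00] 24.92471770895199
```

View pics/w13c.png

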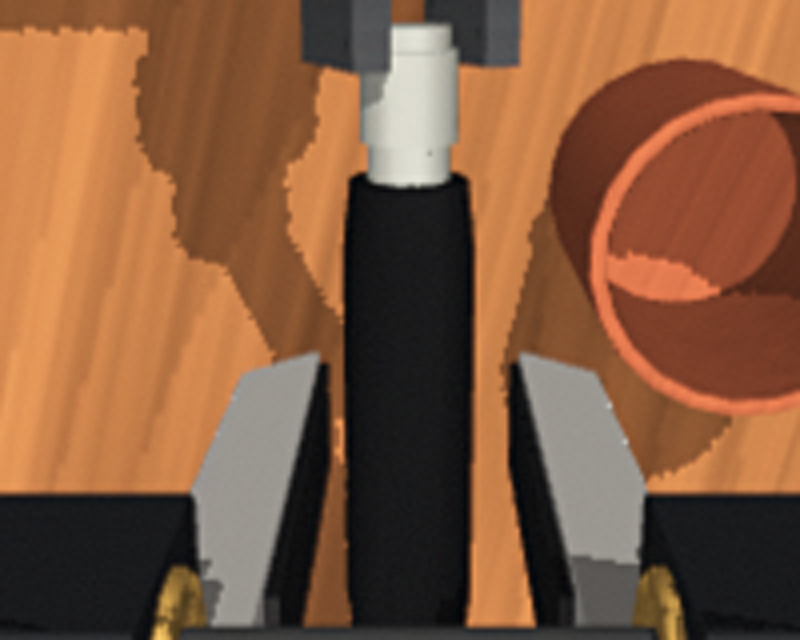

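Call:
drive_tool:
  steps:
    - {"delta_pos": [-1.6, -0.4, -3], "yaw": 0, "hand": 24}
    - {"delta_pos": [0, 0, 0], "yaw": 0, "hand": 15}
    - {"delta_pos": [0, 0, 0], "yaw": 0, "hand": 15}
    - {"delta_pos": [0, 0, 0], "yaw": 0, "hand": 15}
    - {"delta_pos": [0, 0, 0], "yaw": 0, "hand": 15}
  squeeze: 4

```text
clock: 11.82
eef_pos: [671.6, -167.9, 200.1]
eef_rot: [3.141, 0.0, 1.809]
wrist_force: [4.1, -0.8, -1.1]
finger_gap: 16.4
```

Call:
drive_tool:
  steps:
    - {"delta_pos": [0, 0, 0], "yaw": 0, "hand": 15}
    - {"delta_pos": [0, 0, 0], "yaw": 0, "hand": 15}
  squeeze: 20

```text
clock: 11.98
eef_pos: [671.6, -167.9, 200.2]
eef_rot: [3.141, 0.0, 1.809]
wrist_force: [4.3, -0.3, -0.3]
finger_gap: 16.3
```

Call:
drive_tool:
  steps:
    - {"delta_pos": [-6.8, -1.7, 2.8], "yaw": 0, "hand": 15}
    - {"delta_pos": [-6.8, -1.7, 2.3], "yaw": 0, "hand": 15}
    - {"delta_pos": [-7.1, -1.7, 1.6], "yaw": 0, "hand": 15}
    - {"delta_pos": [-7.1, -1.7, 1], "yaw": 0, "hand": 15}
    - {"delta_pos": [-7.2, -1.7, 0.3], "yaw": 0, "hand": 15}

```text
clock: 12.4
eef_pos: [636.5, -176.3, 208.2]
eef_rot: [3.14, 0.0, 1.809]
wrist_force: [6.3, -0.9, -1.5]
finger_gap: 16.4
```

```bash
python3 - <<'E'
from h import *
from cell import manip
w=snap("wrist","w14");crop(w,"w14c",150,130,350,290,4)
s=snap("scene","s14");crop(s,"s14c",150,90,310,220,5)
s=manip.read_state();print(s["eef_pos"],s["wrist_force"],s["eef_rot"],s["finger_gap"])
E
```

```text
[ 635.8239335  -176.54789328  208.29453144] [-0.34209684 -1.09346935 -1.00778042] [-3.14147265e+00 -9.61381918e-05  1.80848617e+00] 16.687844093690448
```

View pics/s14c.png

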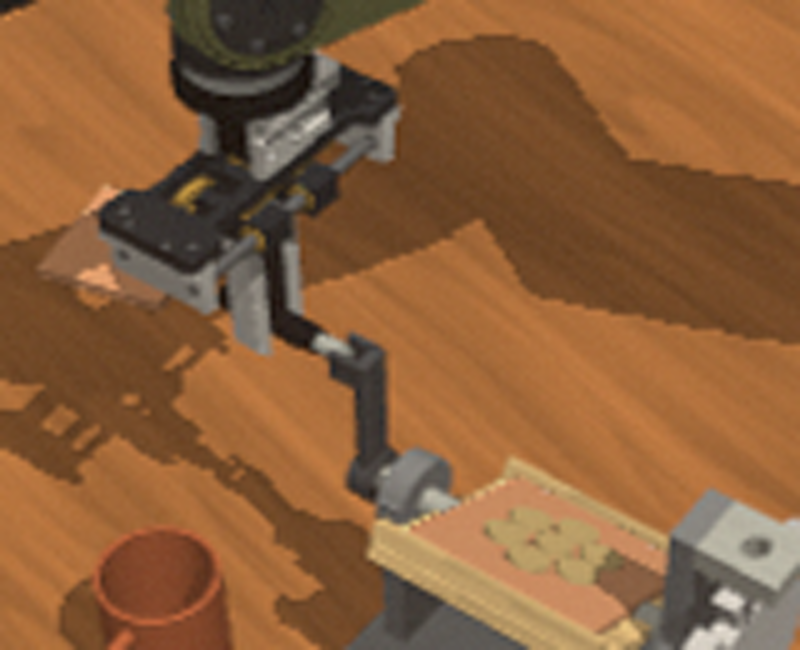

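View pics/w14c.png

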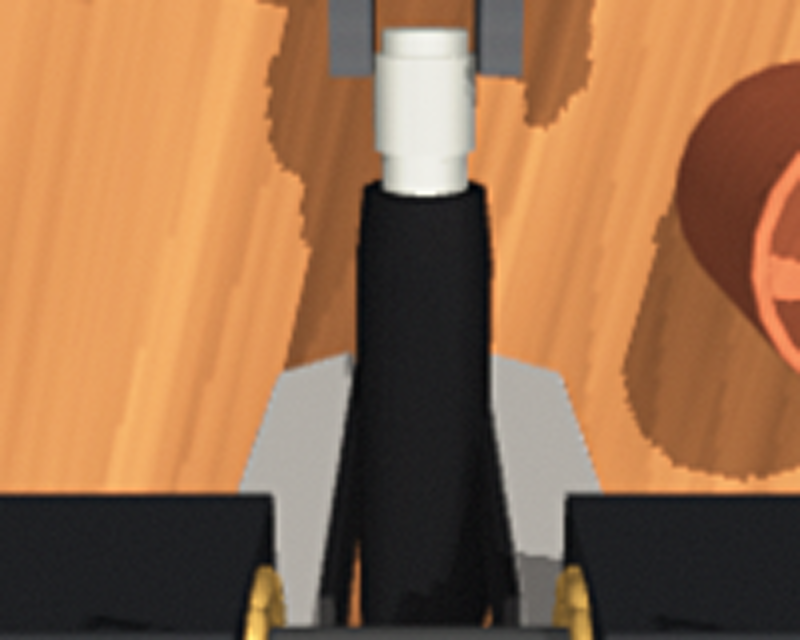

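Call:
drive_tool:
  steps:
    - {"delta_pos": [-6.6, -1.6, -0.5], "yaw": 0, "hand": 15}
    - {"delta_pos": [-6.8, -1.6, -1.1], "yaw": 0, "hand": 15}
    - {"delta_pos": [-6.8, -1.7, -1.8], "yaw": 0, "hand": 15}
    - {"delta_pos": [-6.3, -1.5, -2.3], "yaw": 0, "hand": 15}
    - {"delta_pos": [-6, -1.5, -2.5], "yaw": 0, "hand": 15}

```text
clock: 12.92
eef_pos: [604.3, -184.1, 200.7]
eef_rot: [3.14, 0.001, 1.809]
wrist_force: [4.9, 1.4, 4.5]
finger_gap: 16.5
```

Call:
drive_tool:
  steps:
    - {"delta_pos": [0, 0, 0], "yaw": 0, "hand": 15}
    - {"delta_pos": [0, 0, 0], "yaw": 0, "hand": 15}

```text
clock: 13.08
eef_pos: [603.7, -184.3, 200.2]
eef_rot: [-3.141, -0.0, 1.809]
wrist_force: [-3.1, 0.7, 5.5]
finger_gap: 16.4
```

```bash
cat > tilt.py <<'E'
from h import *
ex=np.array([.972,.236,0])
def tilt(c):
    hsv=cv2.cvtColor(c["frame"],cv2.COLOR_RGB2HSV)
    W=cloud(c)
    m=cv2.inRange(hsv,(5,60,150),(16,160,255))>0
    P=W[m]; C=np.array([591.5,16.9,130])
    P=P[np.linalg.norm(P-C,axis=1)<90]
    P=P[P[:,2]>60]
    for _ in range(4):
        A=np.c_[P[:,:2],np.ones(len(P))] ; k=np.linalg.lstsq(A,P[:,2],rcond=None)[0]; r=P[:,2]-A@k
        P=P[abs(r)<max(2,2*np.median(abs(r)))]
    n=np.array([-k[0],-k[1],1]);n/=np.linalg.norm(n)
    return np.degrees(np.arctan2(-(n@ex),n[2])),np.degrees(np.arcsin(n@np.array([-.236,.972,0]))),len(P),np.std(r)
E
python3 - <<'E'
from tilt import *
from cell import manip
s0=load("scene0");print("base scene",tilt(s0)); print("base top",tilt(load("top0")))
s=snap("scene","s15");crop(s,"s15c",150,90,330,220,4.4);print(tilt(s))
t=snap("top","t15");print(tilt(t));crop(t,"t15c",190,130,310,235,6)
s=manip.read_state();print(s["eef_pos"],s["wrist_force"],s["eef_rot"],s["finger_gap"])
E
```

```text
base scene (np.float64(0.09170703980934344), np.float64(-0.09840465384329548), 704, np.float64(1.0318725445781527))
base top (np.float64(0.0037494671710646427), np.float64(0.5159560093171641), 541, np.float64(1.2574317795919288))
(np.float64(48.73198230399354), np.float64(-0.5969904568208786), 39, np.float64(1.0679655949606515))
(np.float64(48.5574312035439), np.float64(0.4832835498647078), 440, np.float64(1.7690748809822856))
[ 603.78105985 -184.30229887  200.10855993] [-3.64902891  0.49538876  5.63847138] [-3.14057778e+00 -1.55292980e-04  1.80885898e+00] 16.23596715454533
```

View pics/s15c.png

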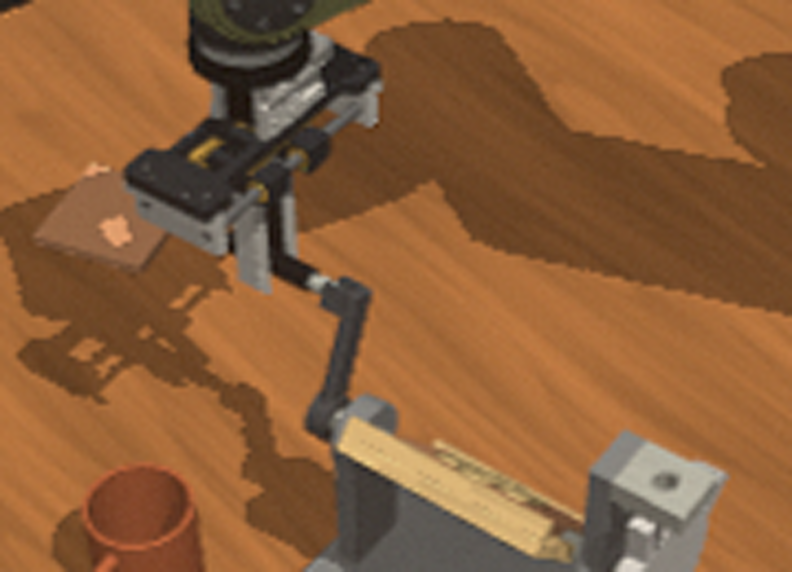

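View pics/t15c.png

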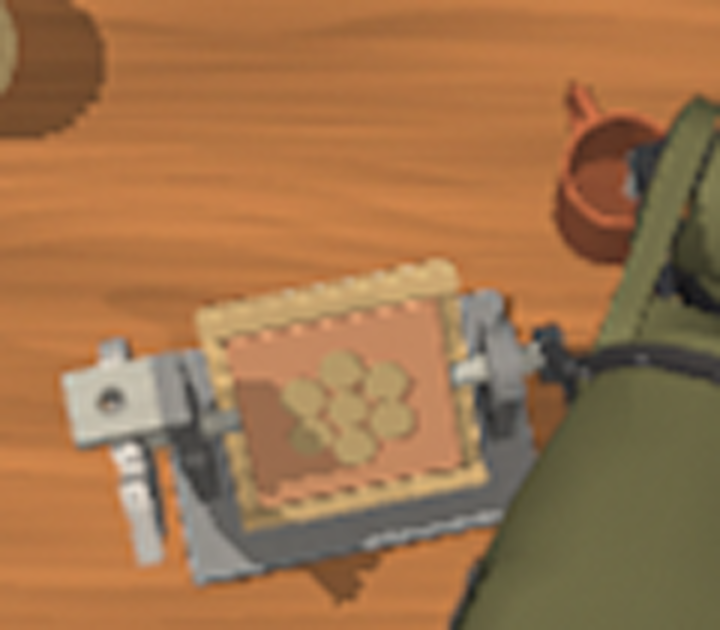

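Call:
drive_tool:
  steps:
    - {"delta_pos": [-1.2, -0.3, 0.2], "yaw": 0, "hand": 15}
    - {"delta_pos": [0, 0, 0], "yaw": 0, "hand": 15}

```text
clock: 13.35
eef_pos: [603.1, -184.4, 200.2]
eef_rot: [3.141, 0.0, 1.809]
wrist_force: [0.5, 0.7, 4.3]
finger_gap: 16.1
```

```bash
python3 - <<'E'
from tilt import *
from cell import manip
t=snap("top","t16");print(tilt(t))
s=manip.read_state();print(s["eef_pos"],s["wrist_force"],s["eef_rot"],s["finger_gap"])
E
```

```text
(np.float64(48.71021702519879), np.float64(0.32022616917233293), 403, np.float64(1.687120618764008))
[ 603.03649331 -184.46699158  200.17957113] [2.08314298 1.4736708  4.43765318] [3.14122831e+00 8.20737360e-05 1.80896012e+00] 16.398177666361985
```

Call:
drive_tool:
  steps:
    - {"delta_pos": [0, 0, 0], "yaw": 0, "hand": 24}
    - {"delta_pos": [0, 0, 0], "yaw": 0, "hand": 40}
    - {"delta_pos": [0, 0, 0], "yaw": 0, "hand": 50}
    - {"delta_pos": [0, 0, 0], "yaw": 0, "hand": 50}
    - {"delta_pos": [0, 0, 25], "yaw": 0, "hand": 50}

```text
clock: 13.82
eef_pos: [601.2, -184.2, 220.4]
eef_rot: [-3.135, -0.004, 1.809]
wrist_force: [-0.3, -0.8, -0.7]
finger_gap: 46.1
```

Call:
drive_tool:
  steps:
    - {"delta_pos": [0, 0, 30], "yaw": 0, "hand": 50}
    - {"delta_pos": [0, 0, 30], "yaw": 0, "hand": 50}
    - {"delta_pos": [0, 0, 30], "yaw": 0, "hand": 50}
    - {"delta_pos": [-4, 35, 0], "yaw": 0, "hand": 50}
    - {"delta_pos": [-4, 40, 0], "yaw": 0, "hand": 50}

```text
clock: 14.23
eef_pos: [594.7, -110.6, 316.2]
eef_rot: [3.14, 0.001, 1.805]
wrist_force: [0.8, 0.1, -0.8]
finger_gap: 49.8
```

Call:
drive_tool:
  steps:
    - {"delta_pos": [-4, 40, 0], "yaw": 0, "hand": 50}
    - {"delta_pos": [-4, 40, 0], "yaw": 0, "hand": 50}
    - {"delta_pos": [-4, 40, 0], "yaw": 0, "hand": 50}
    - {"delta_pos": [-4, 40, 0], "yaw": 0, "hand": 50}
    - {"delta_pos": [0, 25, 0], "yaw": 0, "hand": 50}

```text
clock: 14.65
eef_pos: [577.7, 78.6, 315.2]
eef_rot: [3.142, -0.0, 1.81]
wrist_force: [0.6, 0.0, -0.5]
finger_gap: 50.0
```

Call:
drive_tool:
  steps:
    - {"delta_pos": [0, 0, 0], "yaw": 0, "hand": 50}
    - {"delta_pos": [0, 0, 0], "yaw": 0, "hand": 50}

```text
clock: 14.82
eef_pos: [578.5, 76.3, 314.9]
eef_rot: [-3.141, 0.0, 1.811]
wrist_force: [-0.2, 0.1, -0.8]
finger_gap: 49.9
```

```bash
python3 - <<'E'
from tilt import *
from cell import manip
t=snap("scene","s17");print(tilt(t));crop(t,"s17c",150,90,330,250,4.4)
w=snap("wrist","w17")
s=manip.read_state();print(s["clock"],s["eef_pos"],s["wrist_force"],s["eef_rot"],s["finger_gap"])
E
```

```text
(np.float64(49.07362041464463), np.float64(0.74355977529699), 30, np.float64(1.4289659886253836))
14.9167 [578.71666121  74.61404497 314.87004664] [-0.0029571   0.33274516  0.23547912] [-3.14125033e+00  2.25943596e-04  1.80831179e+00] 49.81052786575913
```

View pics/s17c.png

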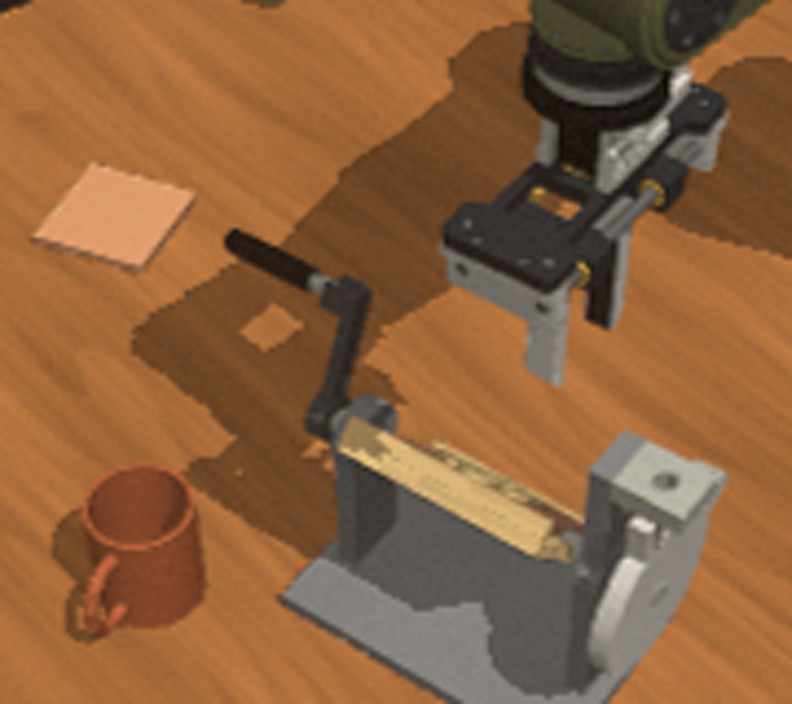

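View pics/w17.png

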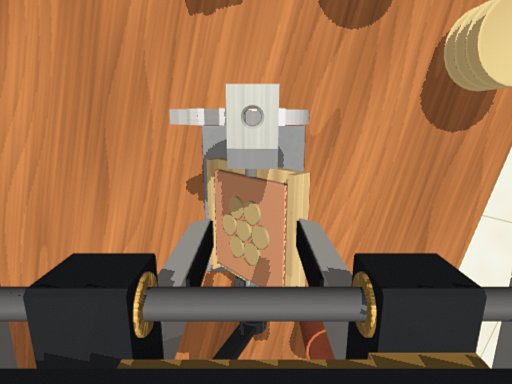

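```bash
python3 - <<'E'
from tilt import *
w=load("w17");print(tilt(w));crop(w,"w17c",218,80,288,150,9)
W=cloud(w);np.set_printoptions(precision=0,suppress=True,linewidth=200)
for r in range(110,123): print(r,W[r,243:264,2])
E
```

```text
(np.float64(49.08260668040117), np.float64(0.1381548420768247), 3455, np.float64(0.721433316944854))
110 [227. 227. 226. 226. 184. 183. 184. 184. 184. 183. 184. 185. 184. 183. 184. 222. 226. 227. 228. 227. 228.]
111 [226. 226. 227. 183. 184. 184. 184. 184. 182. 183. 184. 184. 184.  nan 184. 183. 223. 224. 227. 227. 227.]
112 [227. 226. 212. 184. 184. 184. 184. 184. 182. 184. 183. 184. 183. 182. 184. 184. 184. 226. 226. 227. 228.]
113 [226. 223. 193. 184. 183. 184. 181. 184. 183. 182. 185. 184. 183. 185. 183. 183. 183. 183. 227. 227. 228.]
114 [225. 215. 193. 183. 183. 184. 183. 183. 184. 184. 183. 184. 183. 183. 184. 183. 183. 184.  nan 225. 228.]
115 [226. 209. 195. 183. 183. 184. 183. 182. 183. 184. 184. 183. 183. 183. 183. 184. 184. 182. 225. 227. 227.]
116 [226. 209. 193. 183. 184. 184. 184. 183. 184. 184. 183. 184. 184. 182. 183. 183. 184. 183. 221. 226. 228.]
117 [227. 208. 194. 183. 185. 183. 183. 184. 185. 184. 184. 185. 184. 183. 183. 184. 185. 183.  nan 226. 227.]
118 [225. 208. 195. 183. 182. 184. 184. 183. 183. 182. 184. 183. 184. 183. 184. 183. 184. 184. 221. 227. 228.]
119 [226. 209. 195. 185. 184. 185. 185. 184. 185. 183. 184. 184. 185. 184. 185. 183. 183. 183. 226. 227. 227.]
120 [227. 220. 195. 184. 184. 182. 184. 183. 183. 184. 183. 183. 182. 183. 183. 184. 183. 183. 226. 227. 227.]
121 [227. 226. 195. 183. 184. 184. 183. 183. 183. 183. 182. 184. 184. 184. 183. 182. 183. 216. 225. 228. 227.]
122 [227. 227. 221. 184. 184. 184. 184. 183. 184. 184. 184. 184. 183. 184. 183. 183. 184. 224. 226. 228. 229.]
```

View pics/w17c.png

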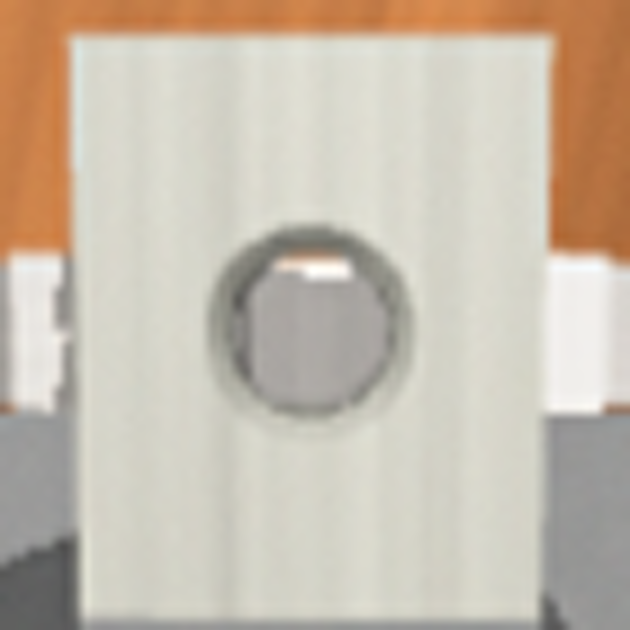

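Call:
drive_tool:
  steps:
    - {"delta_pos": [-14, 32, 0], "yaw": 0, "hand": 60}
    - {"delta_pos": [-14, 32, 0], "yaw": 0, "hand": 60}
    - {"delta_pos": [-14, 32, 0], "yaw": 0, "hand": 60}
    - {"delta_pos": [-14, 32, 0], "yaw": 0, "hand": 60}
    - {"delta_pos": [-14, 32, 0], "yaw": 0, "hand": 60}

```text
clock: 15.33
eef_pos: [508.4, 235.3, 315.0]
eef_rot: [3.142, 0.0, 1.806]
wrist_force: [-0.2, -0.7, -0.9]
finger_gap: 59.6
```

Call:
drive_tool:
  steps:
    - {"delta_pos": [-15, 32, -15], "yaw": 0, "hand": 60}
    - {"delta_pos": [-15, 32, -20], "yaw": 0, "hand": 60}
    - {"delta_pos": [-14, 30, -25], "yaw": 0, "hand": 60}
    - {"delta_pos": [0, 0, -35], "yaw": 0, "hand": 60}
    - {"delta_pos": [0, 0, -35], "yaw": 0, "hand": 60}

```text
clock: 15.75
eef_pos: [464.6, 329.7, 184.0]
eef_rot: [3.14, -0.0, 1.81]
wrist_force: [1.0, 0.1, 0.3]
finger_gap: 59.9
```

Call:
drive_tool:
  steps:
    - {"delta_pos": [0, 0, -35], "yaw": 0, "hand": 60}
    - {"delta_pos": [0, 0, 0], "yaw": 0, "hand": 60}

```text
clock: 15.92
eef_pos: [462.9, 326.9, 143.6]
eef_rot: [-3.132, 0.003, 1.807]
wrist_force: [0.0, -0.9, -1.1]
finger_gap: 60.0
```

```bash
python3 - <<'E'
from h import *
from cell import manip
w=snap("wrist","w18");crop(w,"w18c",150,130,350,290,4)
s=manip.read_state();print(s["clock"],s["eef_pos"],s["wrist_force"],s["eef_rot"],s["finger_gap"])
E
```

```text
15.9667 [464.20389701 327.71477491 147.67946543] [0.44997914 0.21620355 1.01957013] [-3.13614133e+00  1.90478680e-03  1.80723496e+00] 59.78206132580712
```

View pics/w18c.png

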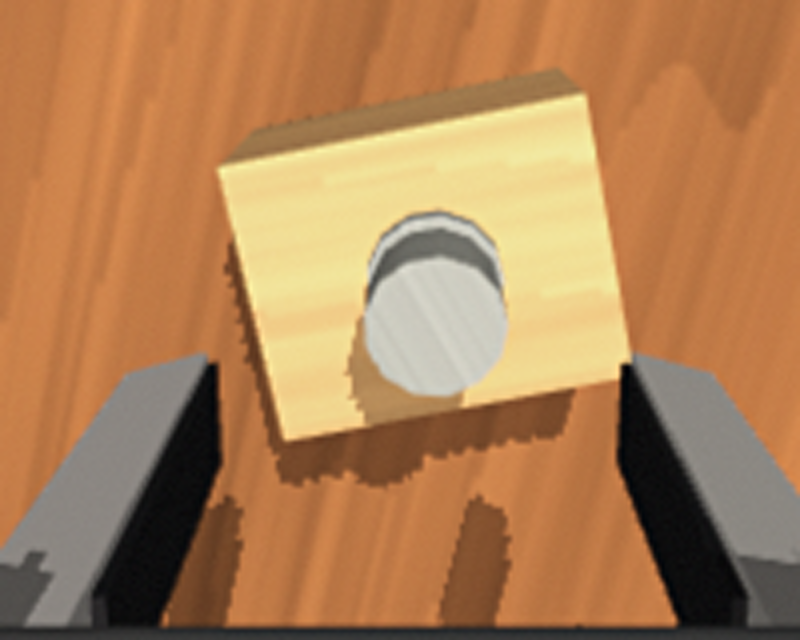

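```bash
python3 - <<'E'
from h import *
c=load("w18");print(ray(c,436.5/4+149.5,326.5/4+129.5,91))
E
```

```text
[465.57150089 330.39805313  91.        ]
```

Call:
drive_tool:
  steps:
    - {"delta_pos": [0, 0, 0], "yaw": 0, "hand": 60}
    - {"delta_pos": [0, 0, 0], "yaw": 0, "hand": 60}

```text
clock: 16.13
eef_pos: [466.0, 329.4, 152.7]
eef_rot: [3.138, -0.001, 1.808]
wrist_force: [-0.2, 0.2, 0.1]
finger_gap: 59.9
```

Call:
drive_tool:
  steps:
    - {"delta_pos": [-0.5, 0, -25], "yaw": 0, "hand": 60}
    - {"delta_pos": [0, 0, -25], "yaw": 0, "hand": 60}
    - {"delta_pos": [0, 0, -14], "yaw": 0, "hand": 60}
    - {"delta_pos": [0, 0, 0], "yaw": 0, "hand": 50}
    - {"delta_pos": [0, 0, 0], "yaw": 0, "hand": 40}

```text
clock: 16.55
eef_pos: [464.9, 329.6, 87.7]
eef_rot: [3.14, -0.001, 1.808]
wrist_force: [-0.1, -0.2, 1.1]
finger_gap: 50.0
```

Call:
drive_tool:
  steps:
    - {"delta_pos": [0, 0, 0], "yaw": 0, "hand": 36}
    - {"delta_pos": [0, 0, 0], "yaw": 0, "hand": 36}

```text
clock: 16.72
eef_pos: [465.0, 329.8, 88.0]
eef_rot: [3.139, -0.001, 1.809]
wrist_force: [0.1, 0.3, 0.8]
finger_gap: 37.6
```

Call:
drive_tool:
  steps:
    - {"delta_pos": [0, 0, -4.5], "yaw": 0, "hand": 36}
    - {"delta_pos": [0, 0, 0], "yaw": 0, "hand": 28}
    - {"delta_pos": [0, 0, 0], "yaw": 0, "hand": 20}
    - {"delta_pos": [0, 0, 0], "yaw": 0, "hand": 20}
    - {"delta_pos": [0, 0, 0], "yaw": 0, "hand": 20}
  squeeze: 25

```text
clock: 17.13
eef_pos: [464.2, 329.4, 81.6]
eef_rot: [3.142, -0.0, 1.809]
wrist_force: [0.6, 0.0, 0.1]
finger_gap: 25.7
```

Call:
drive_tool:
  steps:
    - {"delta_pos": [0, 0, 0], "yaw": 0, "hand": 20}
    - {"delta_pos": [0, 0, 0], "yaw": 0, "hand": 20}

```text
clock: 17.3
eef_pos: [464.2, 329.4, 81.6]
eef_rot: [3.141, -0.0, 1.809]
wrist_force: [0.1, -0.6, 0.7]
finger_gap: 25.4
```

Call:
drive_tool:
  steps:
    - {"delta_pos": [0, 0, 15], "yaw": 0, "hand": 20}
    - {"delta_pos": [0, 0, 35], "yaw": 0, "hand": 20}
    - {"delta_pos": [0, 0, 38], "yaw": 0, "hand": 20}
    - {"delta_pos": [0, 0, 38], "yaw": 0, "hand": 20}
    - {"delta_pos": [0, 0, 38], "yaw": 0, "hand": 20}

```text
clock: 17.72
eef_pos: [463.8, 329.2, 247.2]
eef_rot: [-3.141, 0.0, 1.809]
wrist_force: [0.1, 0.5, -1.7]
finger_gap: 25.8
```

Call:
drive_tool:
  steps:
    - {"delta_pos": [0, 0, 38], "yaw": 0, "hand": 20}
    - {"delta_pos": [10, -19, 30], "yaw": 0, "hand": 20}
    - {"delta_pos": [16, -31, 0], "yaw": 0, "hand": 20}
    - {"delta_pos": [16, -31, 0], "yaw": 0, "hand": 20}
    - {"delta_pos": [16, -31, 0], "yaw": 0, "hand": 20}

```text
clock: 18.13
eef_pos: [522.5, 216.2, 313.8]
eef_rot: [3.141, -0.0, 1.81]
wrist_force: [1.6, 0.3, -2.3]
finger_gap: 25.4
```

Call:
drive_tool:
  steps:
    - {"delta_pos": [16, -31, 0], "yaw": 0, "hand": 20}
    - {"delta_pos": [12, -26, 0], "yaw": 0, "hand": 20}
    - {"delta_pos": [0, 0, 0], "yaw": 0, "hand": 20}
    - {"delta_pos": [0, 0, 0], "yaw": 0, "hand": 20}

```text
clock: 18.47
eef_pos: [550.5, 159.3, 313.1]
eef_rot: [-3.141, -0.0, 1.806]
wrist_force: [-0.0, 0.5, -1.4]
finger_gap: 25.4
```

```bash
python3 - <<'E'
from h import *
from cell import manip
w=snap("wrist","w19");crop(w,"w19c",150,130,350,290,4)
s=manip.read_state();print(s["clock"],s["eef_pos"],s["wrist_force"],s["eef_rot"],s["finger_gap"])
E
```

```text
18.5167 [550.07703962 160.30610292 313.24438242] [-0.60878893  0.49822472 -1.64428686] [-3.14099820e+00 -2.77787884e-04  1.80797507e+00] 25.805403322079513
```

View pics/w19c.png

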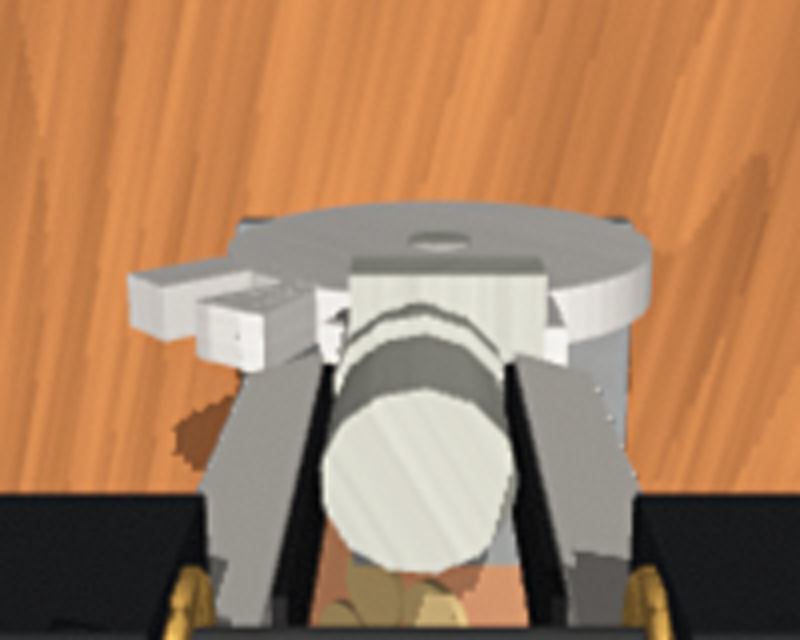

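Call:
drive_tool:
  steps:
    - {"delta_pos": [11.6, -19.6, 0], "yaw": 0, "hand": 20}
    - {"delta_pos": [0, 0, 0], "yaw": 0, "hand": 20}
    - {"delta_pos": [0, 0, 0], "yaw": 0, "hand": 20}
    - {"delta_pos": [0, 0, 0], "yaw": 0, "hand": 20}

```text
clock: 18.85
eef_pos: [561.3, 141.8, 313.5]
eef_rot: [-3.141, -0.0, 1.81]
wrist_force: [0.5, 1.1, -1.2]
finger_gap: 25.6
```

```bash
python3 - <<'E'
from h import *
from cell import manip
w=snap("wrist","w20");crop(w,"w20c",150,130,350,290,4)
s=snap("scene","s20");crop(s,"s20c",200,120,360,250,5)
s=manip.read_state();print(s["clock"],s["eef_pos"],s["wrist_force"],s["eef_rot"],s["finger_gap"])
E
```

```text
18.95 [561.3466305  141.75874133 313.56744487] [-0.22681884 -0.43314581 -0.4385819 ] [-3.14158237e+00 -1.39030776e-04  1.80994360e+00] 25.576739696400015
```

View pics/w20c.png

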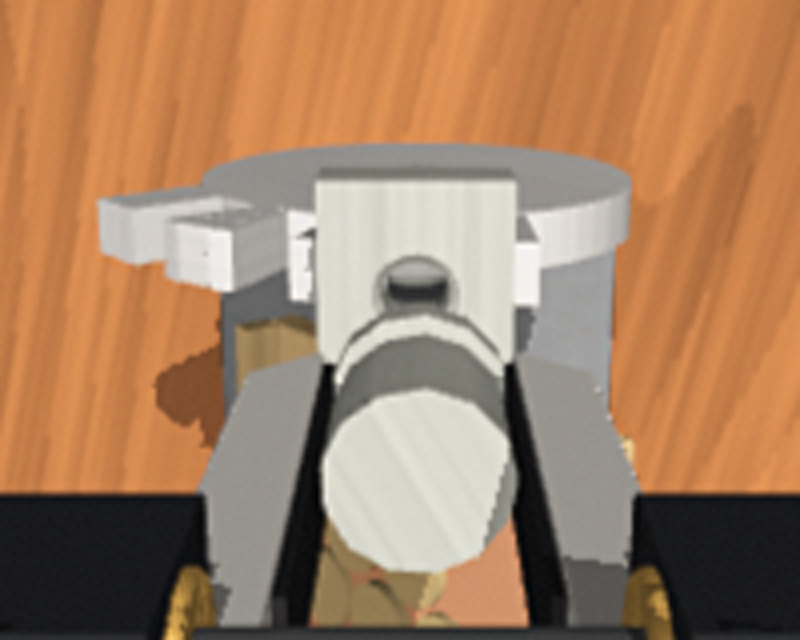

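View pics/s20c.png

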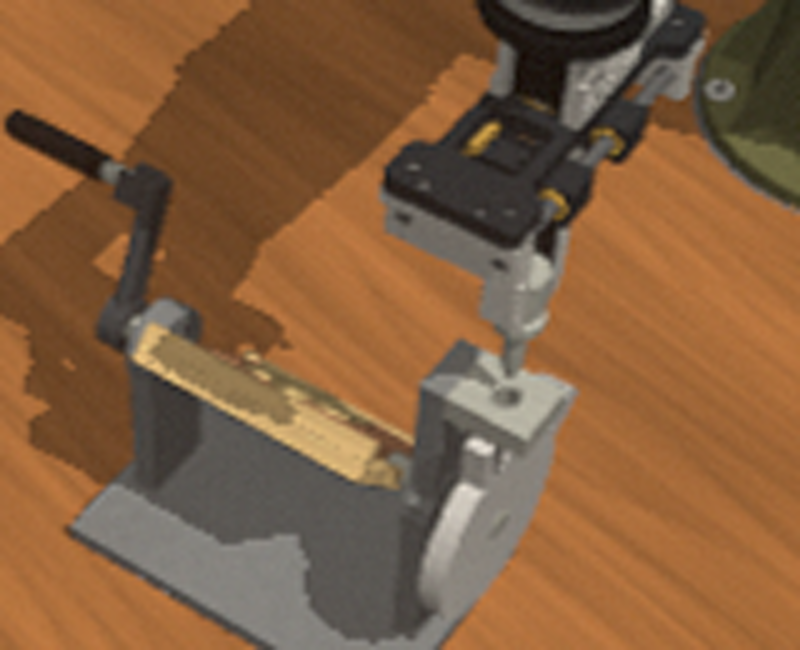

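Call:
drive_tool:
  steps:
    - {"delta_pos": [0.3, -1, -10], "yaw": 0, "hand": 20}
    - {"delta_pos": [0, 0, -8], "yaw": 0, "hand": 20}
    - {"delta_pos": [0, 0, -6], "yaw": 0, "hand": 20}
    - {"delta_pos": [0, 0, 0], "yaw": 0, "hand": 20}

```text
clock: 19.28
eef_pos: [561.5, 139.8, 287.4]
eef_rot: [-3.139, -0.0, 1.809]
wrist_force: [0.1, 0.4, -1.3]
finger_gap: 25.5
```

Call:
drive_tool:
  steps:
    - {"delta_pos": [0, 0, -4], "yaw": 0, "hand": 20}
    - {"delta_pos": [0, 0, -3], "yaw": 0, "hand": 20}
    - {"delta_pos": [0, 0, 0], "yaw": 0, "hand": 20}

```text
clock: 19.53
eef_pos: [561.9, 139.9, 281.9]
eef_rot: [-3.141, -0.0, 1.809]
wrist_force: [-0.9, 0.7, -2.1]
finger_gap: 25.1
```

Call:
drive_tool:
  steps:
    - {"delta_pos": [0, 0.4, -4], "yaw": 0, "hand": 20}
    - {"delta_pos": [0, 0, -4], "yaw": 0, "hand": 20}
    - {"delta_pos": [0, 0, 0], "yaw": 0, "hand": 20}

```text
clock: 19.78
eef_pos: [561.9, 140.1, 273.6]
eef_rot: [-3.141, 0.0, 1.809]
wrist_force: [-1.2, 0.7, -1.8]
finger_gap: 25.7
```

Call:
drive_tool:
  steps:
    - {"delta_pos": [0, 0, -3], "yaw": 0, "hand": 20}
    - {"delta_pos": [0, 0, -3], "yaw": 0, "hand": 20}
    - {"delta_pos": [0, 0, 0], "yaw": 0, "hand": 20}

```text
clock: 20.03
eef_pos: [562.0, 140.2, 267.8]
eef_rot: [-3.141, -0.0, 1.809]
wrist_force: [-1.9, 0.2, -2.3]
finger_gap: 25.5
```

Call:
drive_tool:
  steps:
    - {"delta_pos": [0, 0, -3], "yaw": 0, "hand": 20}
    - {"delta_pos": [0, 0, -3], "yaw": 0, "hand": 20}
    - {"delta_pos": [0, 0, 0], "yaw": 0, "hand": 20}

```text
clock: 20.28
eef_pos: [562.0, 140.2, 261.8]
eef_rot: [-3.141, -0.0, 1.809]
wrist_force: [-1.5, 0.7, -1.6]
finger_gap: 25.6
```

Call:
drive_tool:
  steps:
    - {"delta_pos": [0, 0, -2.5], "yaw": 0, "hand": 20}
    - {"delta_pos": [0, 0, -2.5], "yaw": 0, "hand": 20}
    - {"delta_pos": [0, 0, 0], "yaw": 0, "hand": 20}

```text
clock: 20.53
eef_pos: [562.0, 140.2, 256.9]
eef_rot: [-3.141, -0.0, 1.809]
wrist_force: [-2.5, 0.5, -2.7]
finger_gap: 25.6
```

Call:
drive_tool:
  steps:
    - {"delta_pos": [0, 0, -1], "yaw": 0, "hand": 20}
    - {"delta_pos": [0, 0, -1], "yaw": 0, "hand": 20}
    - {"delta_pos": [0, 0, 0], "yaw": 0, "hand": 20}

```text
clock: 20.78
eef_pos: [562.1, 140.2, 255.7]
eef_rot: [3.141, -0.0, 1.809]
wrist_force: [-3.5, 1.4, 3.0]
finger_gap: 25.4
```

Call:
drive_tool:
  steps:
    - {"delta_pos": [0, 0, 0], "yaw": 0, "hand": 30}
    - {"delta_pos": [0, 0, 0], "yaw": 0, "hand": 50}
    - {"delta_pos": [0, 0, 0], "yaw": 0, "hand": 60}
    - {"delta_pos": [0, 0, 0], "yaw": 0, "hand": 60}
    - {"delta_pos": [0, 0, 0], "yaw": 0, "hand": 60}

```text
clock: 21.2
eef_pos: [562.2, 140.1, 255.5]
eef_rot: [3.141, 0.0, 1.809]
wrist_force: [1.5, 0.1, 1.2]
finger_gap: 53.3
```

```bash
python3 - <<'E'
from h import *
from cell import manip
w=snap("wrist","w21");crop(w,"w21c",150,130,350,290,4)
s=manip.read_state();print(s["clock"],s["eef_pos"],s["wrist_force"],s["eef_rot"],s["finger_gap"])
E
```

```text
21.25 [562.14423654 140.13637075 255.4909751 ] [-0.50885024 -0.4262048  -0.51219006] [3.14143936e+00 9.03004707e-05 1.80876578e+00] 56.75962236529031
```

View pics/w21c.png

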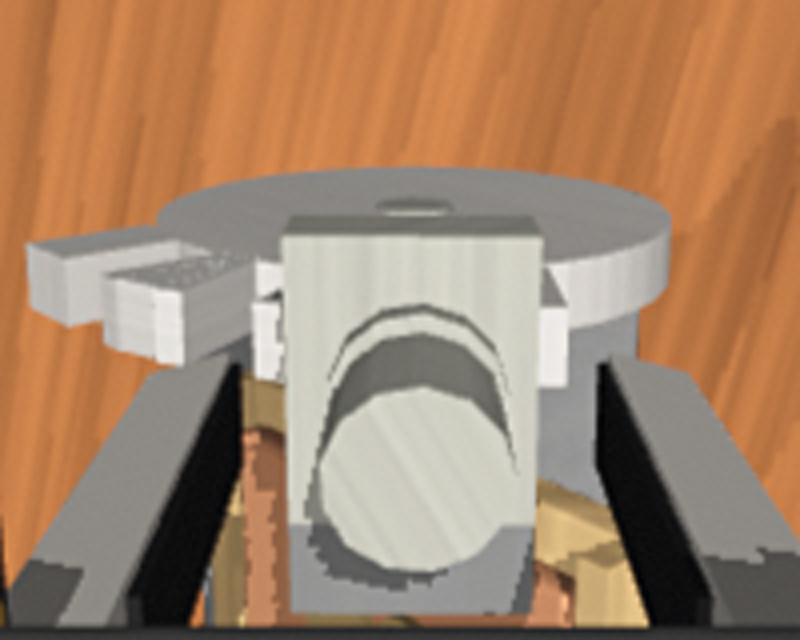

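Call:
drive_tool:
  steps:
    - {"delta_pos": [0, 0, 15], "yaw": 0, "hand": 60}
    - {"delta_pos": [0, 0, 30], "yaw": 0, "hand": 60}
    - {"delta_pos": [0, 0, 35], "yaw": 0, "hand": 60}
    - {"delta_pos": [-20, 35, 5], "yaw": 0, "hand": 60}
    - {"delta_pos": [-25, 32, 0], "yaw": 0, "hand": 60}

```text
clock: 21.67
eef_pos: [517.8, 207.2, 342.6]
eef_rot: [3.138, -0.0, 1.806]
wrist_force: [0.0, 0.8, -0.2]
finger_gap: 59.9
```

Call:
drive_tool:
  steps:
    - {"delta_pos": [-25, 32, 0], "yaw": 0, "hand": 60}
    - {"delta_pos": [-25, 32, 0], "yaw": 0, "hand": 60}
    - {"delta_pos": [-25, 32, 0], "yaw": 0, "hand": 60}
    - {"delta_pos": [0, 0, 0], "yaw": 0, "hand": 60}
    - {"delta_pos": [0, 0, 0], "yaw": 0, "hand": 60}

```text
clock: 22.08
eef_pos: [441.1, 304.5, 340.8]
eef_rot: [3.141, -0.0, 1.812]
wrist_force: [0.1, -0.2, -0.4]
finger_gap: 60.0
```

```bash
python3 - <<'E'
from tilt import *
from cell import manip
t=snap("top","t22");print("top tilt",tilt(t));crop(t,"t22c",190,130,310,235,6)
s=snap("scene","s22");print(tilt(s));crop(s,"s22c",150,90,330,250,4.4)
q=lambda a,b,n,o,k:((a+.5)/k+o[0]-.5)
st=manip.read_state();print(st["clock"],st["eef_pos"],st["wrist_force"])
np.set_printoptions(precision=1,suppress=True)
W=cloud(t); w=W.reshape(-1,3); d=np.linalg.norm(w[:,:2]-[561.5,140.3],axis=1); print("top of pin", np.sort(w[d<8,2]))
C=np.array([591.5,16.9]);ex=np.array([.972,.236]);ey=np.array([-.236,.972])
g=t["frame"].max(2)
q=w[:,:2]-C; sx=q@ex; sy=q@ey; m=(w[:,2]>170)&(w[:,2]<290)&(sy<-145)&(sy>-260)&(abs(sx)<90)
P=w[m]; print(len(P)); 
for lo in range(-260,-140,15):
    k=m&(sy>=lo)&(sy<lo+15)
    if k.sum(): print(lo,k.sum(),sx[k].mean(),np.median(w[k,2]))
E
```

```text
top tilt (np.float64(48.67738504426332), np.float64(0.29648065725875516), 410, np.float64(1.61742064344109))
(np.float64(49.49597256756793), np.float64(-0.26725947385719917), 24, np.float64(0.9236320355048819))
22.1833 [442.47164827 302.77626057 340.47471218] [-0.32056993 -0.49786208  0.79570321]
top of pin [ -1.7  -0.1 260.2 262.5 262.9 263.  263.4 263.4 264.3 264.4 264.7 264.8
 265.1 265.1 265.2 265.3 265.8 265.9 266.2 266.5 266.9 270.3]
134
-245 4 -32.63894189250436 207.72215039816047
-230 23 -37.12402718163065 210.38539680295094
-215 23 -36.71171594306161 208.8907620856337
-200 24 -37.060901408253166 210.42096534286475
-185 24 -36.38973591008099 208.11284037616963
-170 21 -36.17588146332288 207.97871582507037
-155 15 -36.49156937184465 206.94069413099783
```

View pics/s22.png

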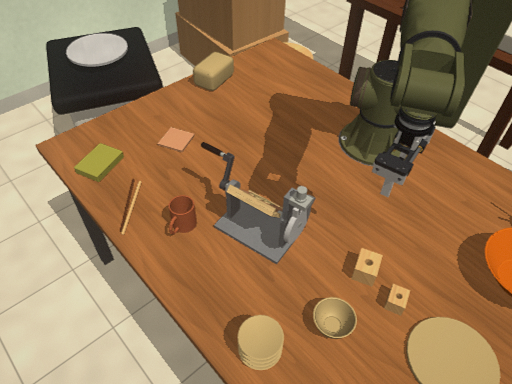

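View pics/t22c.png

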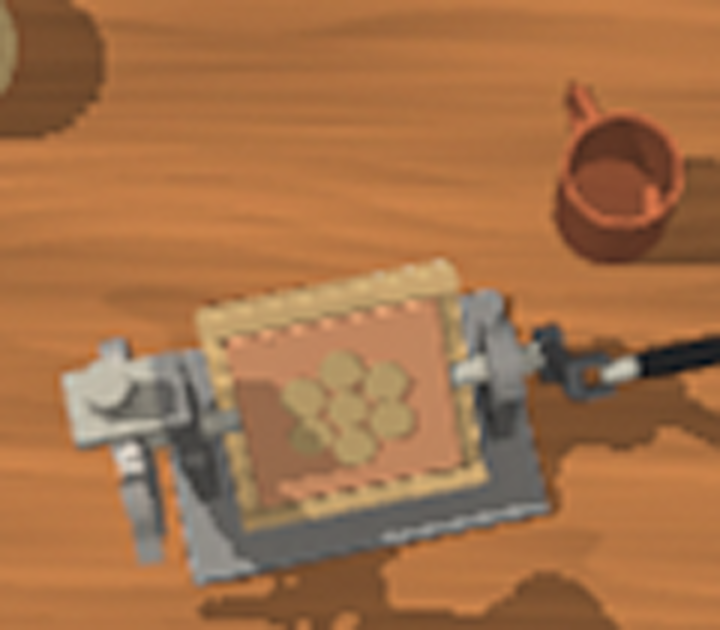

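View pics/s22c.png

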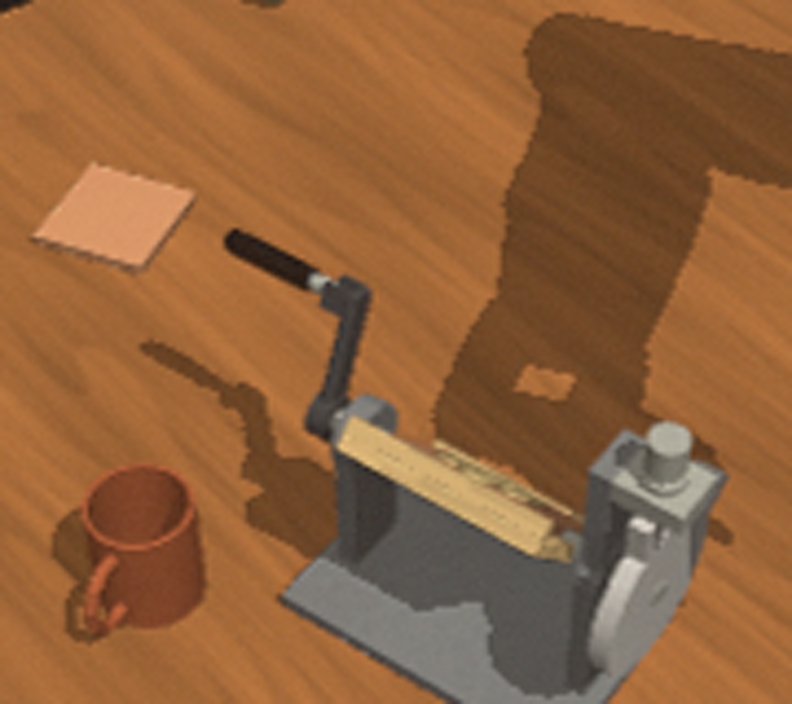

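```bash
python3 - <<'E'
from h import *
np.set_printoptions(precision=1,suppress=True)
C=np.array([591.5,16.9]);ex=np.array([.972,.236]);ey=np.array([-.236,.972])
for n in("t22","s22"):
    c=load(n);W=cloud(c);g=c["frame"].max(2)<60
    w=W[g]; q=w[:,:2]-C; sx=q@ex; sy=q@ey
    k=(abs(sx+36)<25)&(sy<-160)&(sy>-235)&(w[:,2]>180)&(w[:,2]<240)
    p=np.polyfit(sy[k],w[k,2],1); r=w[k,2]-np.polyval(p,sy[k]);k2=abs(r)<3
    p=np.polyfit(sy[k][k2],w[k,2][k2],1); px=np.polyfit(sy[k],sx[k],1)
    print(n,k.sum(),"slope deg (neg=end up)",np.degrees(np.arctan(p[0])),"z at -200",np.polyval(p,-200),"x slope",np.degrees(px[0]),np.polyval(px,-200), "sy range",sy[k].min(),sy[k].max())
# bystanders before/after
for a,b in(("scene0","s22"),("top0","t22")):
    A=load(a)["frame"].astype(int);B=load(b)["frame"].astype(int); d=abs(A-B).max(2)
    if a[0]=="s":
        for nm,(u0,v0,u1,v1) in dict(mug=(165,195,200,235),bowl=(310,295,360,340),spare=(157,126,195,152),jars=(235,315,285,370)).items(): print(a,nm,(d[v0:v1,u0:u1]>40).sum())
    else:
        for nm,(u0,v0,u1,v1) in dict(mug=(283,148,306,173),bowl=(138,165,172,197),spare=(360,199,398,236)).items(): print(a,nm,(d[v0:v1,u0:u1]>40).sum())
E
```

```text
t22 80 slope deg (neg=end up) -1.3787751377408584 z at -200 209.80165756035092 x slope 0.6551780071376135 -37.968586670799716 sy range -227.68031960378113 -163.58735236695716
s22 99 slope deg (neg=end up) 0.8463782319620472 z at -200 208.16272915313434 x slope 0.09784102746666345 -31.901672050329868 sy range -228.67997895447715 -161.41663589258215
scene0 mug 26
scene0 bowl 0
scene0 spare 0
scene0 jars 0
top0 mug 105
top0 bowl 61
top0 spare 0
```

```bash
python3 - <<'E'
from cell import manip
print(manip.sign_off())
E
```

```text
the job is handed in; nothing more can be done
None
```

The job is done and handed in at about 22 s. I pulled the pin and stood it in the 75 × 60 mm rest, then folded the handle out until it met its stop (about 7 N when it stopped). Next I swung the board by the crank and dropped the pin back through the guide into the 50° notch, then moved the arm clear.

**Last checks:**
- **Pin:** its top reads about 265 mm, which is its height when home, and the pictures show the flange lying on the guide.
- **Handle:** it is horizontal to within about 1.4°. The two views differ in sign (-1.4° and +0.8°), so I take that as measurement noise.
- **Board tilt:** it reads 48.7–49.5° after locking, a little under 50°. Before the pin went in, the wrist camera showed the 50° notch under the guide and read 49.1°. The pin went in with under 5 N, and the shortfall is about what the notch's play allows, so I did not correct it.
- **Tile, mug, bowl and spare tile:** there was no sign of contact at any point. In the scene camera's before/after comparison the bowl and spare tile are unchanged. The mug differs by 26 pixels there, and the mug and bowl differ by more in the top view. I put this down to handle and arm shadows, and the mug still stands in its old place in the picture.

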